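# Lock the drip-tray cover along its wavy edge

### The arm

A 6-joint arm with a two-finger parallel gripper is mounted at the origin on a cart in front of the work surface, level with it; the furniture and walls round the work are solid. World frame = base frame: x ahead of the robot, y to its left, z up, the work surface at z = 0. Lengths are in mm, angles in degrees, forces in N, time in s.
With the tool pointing down it reaches from about 300 to 850 mm from the base axis. Payload 4.2 kg.
Tool frame: the origin (TCP) lies on the centre line of the jaws, within the pads' length; the fingertips stand 14 mm ahead of it and the grasp point (between the pads) lies 5 mm behind it (env.finger_overhang is the z of the fingertips in the tool frame, in mm); z points along the fingers, y is the line along which they close (so a half turn about z gives the same grasp; the last joint's range is limited). The gripper opens to 91 mm and grips with 3 to 60 N. Pads are 32 mm wide; open, the fingers measure 118 mm over their backs; the gripper's body (76 mm by 178 mm) begins 60 mm behind the grasp point.
Start: joints at [73.052, 18.312, 89.639, -0, 72.044, -1.146], TCP at [156.584, 553.287, 196.276] pointing down, gripper open.
Joint ranges: [-177.97, 177.97], [-48.28, 115.42], [12.27, 149.76], [-77.06, 257.06], [2.81, 150.46], [-146.56, 146.56]. Speed limits (degrees/s): [147.25, 147.25, 180, 180, 180, 180].

### API

Orientations are given as [roll, pitch, yaw] about the fixed x, y, z axes, in that order (R = Rz(yaw) Ry(pitch) Rx(roll)).
In Python, from workcell import sensors, viewer, env gives the robot as it stands. The module is installed in compiled form; this text tells all that it offers.
- The arm moves only by the tool step_arm, never from a script. Its argument "plan" is one flat list of numbers, 6 for each row, row after row: the shift along the tool's x, y, z in cm, then the turn, a rotation vector about the tool's x, y, z in rad. In form: [x, y, z, wx, wy, wz, x, y, z, wx, wy, wz, ...]. A call has 1 to 5 rows; each row shifts and turns the commanded pose from where the row before left it, along the tool's axes as they then stand; what a row does not reach is not made up. A row lasts 1/12 s, in which the tool goes at most 41.7 mm and 7.16 degrees, less where a joint would pass 70% of its speed; a pose out of reach is approached as far as the arm can. A call is refused whole if a number of a shift passes 4.17 or a number of a turn 0.125, either way. A call with a gripper value outside its range is refused whole. "hand" is the finger opening in cm, from 0 to 9.12, set as the call begins (left out, the last holds). The fingers move at their own pace and stop on an object; "newtons" is the grip in N (left out, the last holds). Time passes only in rows, so rows that do not move let the fingers close. It gives the time, the measured TCP pose, the force, the opening and the grip force at its end, in the units of the state.
- sensors.state(): the state, without advancing time (a new reading comes with each control period).
- viewer.grab_frame(name): name is "scene" or "side" or "wrist"; returns a dict with "img" (384x512x3 uint8, red, green, blue), "fx", "fy", "cx", "cy" (pixels), "k1" (the pictures are not rectified: a ray, as slopes to the right and down, at radius r is drawn at 1 + k1 r^2 times it, then the intrinsics apply), "position" and "attitude" of the camera in the world. Camera axes: x right, y down, z forward; pixel columns grow to the right and rows downward; lengths in mm; the calibration is good to about 2 mm. A picture is of the moment at which its call begins. There is no depth.
- env.job_done(): hands the job in; it is judged then, once.
Trained networks look in a picture, given as the dict that the camera call returned (one of the last four; its "shot" number tells which), for a name from the list of things; names that differ only in an ending like _2 or _b are one class to them, and where a whole thing is asked for, a point or a joint stands for the part that bears it (a point fixed in the world has none). Each returns a list of dicts, best first, with "score" (0 to 1); they miss things now and then, are a little off and sometimes report something else, mostly with a low value. They report only what shows in the picture. A call takes as long as a camera call. They do not tell look-alikes from the thing itself.
- viewer.boxes_of(name, picture): "location" ([column, row] in pixels, amid what is visible of it).
- viewer.pinpoint(name, picture): "location" ([column, row] in pixels: a listed point, or the origin of a listed thing).
The state is a dict: "time_s": time; "qpos": joint angles; "qvel": joint speeds; "effort": joint torques, N m; "ee_pos": TCP position; "ee_rot": TCP orientation; "force": force on the tool from outside, world axes, zero at the start; "torque": the same for the moment, N m; "gripper_width": finger opening in mm; "gripper_force": force on a finger pad.
Only numpy, scipy, OpenCV 4.12 (cv2) and the standard library are available. Lean on these libraries where they do the work, as an engineer would, in place of code of your own. Each camera call takes 0.05 s, during which the arm holds its last target. There are 200 camera calls.

### The job

Take the catch stick out of its stand and run its pin along the wavy front edge of the drip-tray cover from its left end to its right end, keeping it in contact with the edge all the way, so that all five catches are pushed in fully home. Use only the stick on the cover and press gently, never harder than about 10 N. Then stand the stick back in the hole of its stand and let go, leaving the other things where they are.

Things in the scene. Friction and masses are not known exactly. Their poses are not given: they have to be found in the camera images.
- drip_tray: Black drip tray fixed to the worktop, 205 (y) x 105 (x) x 23 mm, with a slotted metal cover, 200 mm along y, on it. Origin: worktop level, 26 mm in front of the pan's centre; x points from the wavy front edge (facing the robot) to the back, y to the robot's left, z up; turned at most 20 degrees. Rim's top is 35 mm, catches' tops 40 mm above the worktop.
- edge_mid (a point): NOMINAL middle of the cover's wavy front rim, a 10 mm round bar 30 mm above the worktop. In the tray's frame its centre line nominally runs at x = -0.062 - 0.015*cos(2*pi*y/0.15), y from -0.1 to 0.1 (m); its outer face is 5 mm further out. The cover really lies up to 10 mm fore or aft and turned up to 4 degrees, unmeasured: find the edge by touch.
- edge_left (a point): NOMINAL left end of the front rim's centre line (tray x -0.0545, y +0.1). Catches 1 to 5 are white noses, 19 mm wide with 22-degree bevelled flanks, 16 mm high, set in the front rim at tray y = +60, +30, 0, -30, -60 mm. They stand out 3 mm beyond the rim's face and slide in square to the edge against 2 N friction, and stay. A pin sliding along the edge wedges them in.
- edge_right (a point): NOMINAL right end of the front rim's centre line (tray x -0.0545, y -0.1), where the pass ends, beyond catch 5. The cover is brittle: pressing on it with up to 10 N is safe, more than 12 N is too much. A steady 5 to 6 N square to the edge pushes the catches home. The cover does not shift when pushed. The rim overhangs the pan below it.
- stick: Catch stick, 105 mm long, about 90 g, upright in its stand. Origin: centre of the pin's flat lower end; z up along the stick. From below: steel pin 10 mm thick, to 36 mm; collar 26 mm wide, 36 to 40 mm; square black handle 20 x 20 mm, sides along the stick's x and y, 40 to 102 mm; cap to 105 mm. In the stand the collar rests on the stand's top, the origin 2 mm above the worktop.
- stick_tip (a point): Centre of the lower end of the stick's pin (same as the stick's origin).
- stand: White block 64 x 64 mm, 38 mm high, fixed to the worktop, with an upright round hole of 14 mm diameter through its middle, in which the stick stands. Origin: centre of its underside, on the hole's axis. It stands to the left or to the right of the drip tray.
- mug_b: Plain white mug, 94 mm high, a bystander behind the work; origin at the centre of its underside.
- salt_shaker: Salt shaker, 44 mm in diameter, 90 mm high, a bystander; origin at the centre of its underside.
- milk_tin: Small tin, 57 mm in diameter, 72 mm high, a bystander; origin at the centre of its underside.
- catch_1 (a joint): How far catch 1 (of 5, counted from the left end of the cover's wavy front edge) is pushed in, in m: 0 standing out, 0.003 flush with the rim.
- catch_2 (a joint): How far catch 2 (of 5, counted from the left end of the cover's wavy front edge) is pushed in, in m: 0 standing out, 0.003 flush with the rim.
- catch_3 (a joint): How far catch 3 (of 5, counted from the left end of the cover's wavy front edge) is pushed in, in m: 0 standing out, 0.003 flush with the rim.
- catch_4 (a joint): How far catch 4 (of 5, counted from the left end of the cover's wavy front edge) is pushed in, in m: 0 standing out, 0.003 flush with the rim.
- catch_5 (a joint): How far catch 5 (of 5, counted from the left end of the cover's wavy front edge) is pushed in, in m: 0 standing out, 0.003 flush with the rim.
There are look-alikes about, which are no part of the job. Of the things that look like the stick, the largest one is meant.

How it is judged:
By the outcome, as a careful person would: the job done as asked, in the order asked, and still so for the second after the job is handed in, with the robot touching nothing.
It also fails if it takes over 72 s, if anything falls off the work surface, if the arm or the gripper's body presses on something with over 40 N, if the wrist force passes 120 N, or if a joint passes its speed limit or range.

## Working session

There is one attempt and no reset: what is moved stays moved. The work goes in short steps, Python scripts to look and compute and a tool call to move; the robot and the scene stay as the last step left them, time stands still between calls to the robot, and variables do not carry over. Pictures are saved under pics/ and viewed, at most 10 in all, crops included, and the job is handed in when it is done.

Besides the shell and the picture viewer there is one more tool, called after "Emit:" as a command line: name --argument value ..., lists and objects as JSON in quotes. step_arm: Moves the arm, as the interface text tells. Its arguments: {"type":"object","properties":{"plan":{"type":"array","items":{"type":"number"}},"hand":{"type":"number"},"newtons":{"type":"number"}},"required":["plan"]}

```bash
mkdir -p pics
cat > h.py <<'E'
import numpy as np, cv2
from scipy.spatial.transform import Rotation as R
from workcell import sensors, viewer, env
def rot(a):
    a=np.array(a,float)
    if a.shape==(3,3): return a
    return R.from_euler('xyz',a,degrees=True).as_matrix()
def ray(f,px):
    d=np.array([(px[0]-f['cx'])/f['fx'],(px[1]-f['cy'])/f['fy']]); u=d.copy()
    for _ in range(20): u=d/(1+f['k1']*(u@u))
    return np.array(f['position'],float), rot(f['attitude'])@np.array([u[0],u[1],1.])
def onz(f,px,z):
    p,d=ray(f,px); return p+d*(z-p[2])/d[2]
def proj(f,P):
    c=rot(f['attitude']).T@(np.array(P,float)-np.array(f['position'])); u=c[:2]/c[2]; u=u*(1+f['k1']*(u@u))
    return np.array([f['cx']+f['fx']*u[0],f['cy']+f['fy']*u[1]])
def tri(o):
    A=np.zeros((3,3));b=np.zeros(3)
    for p,d in o:
        d=d/np.linalg.norm(d);M=np.eye(3)-np.outer(d,d);A+=M;b+=M@p
    return np.linalg.solve(A,b)
def save(n,im): cv2.imwrite('pics/'+n,cv2.cvtColor(im,cv2.COLOR_RGB2BGR))
E
cat > a.py <<'E'
from h import *
s=sensors.state(); print({k:np.round(v,2).tolist() for k,v in s.items()}, env.finger_overhang)
for n in ['scene','side','wrist']:
    f=viewer.grab_frame(n); save(n+'0.png',f['img']); np.save(n+'0.npy',f,allow_pickle=True)
    print(n,f['position'],np.round(f['attitude'],2).tolist(),f['fx'],f['k1'])
    for t,z in [('drip_tray',0),('edge_mid',30),('edge_left',30),('edge_right',30),('stick',2),('stand',0),('mug_b',0),('salt_shaker',0),('milk_tin',0)]:
        for r in viewer.pinpoint(t,f)[:4]:
            print(' ',t,round(r['score'],2),np.round(r['location'],1).tolist(),np.round(onz(f,r['location'],z),1).tolist())
a=np.hstack([cv2.imread('pics/scene0.png'),cv2.imread('pics/side0.png')])
cv2.imwrite('pics/both0.png',cv2.resize(a,(800,300),interpolation=cv2.INTER_AREA))
E
python3 a.py
```

```text
{'time_s': 0.0, 'qpos': [73.05, 18.35, 89.71, 0.0, 72.04, -1.15], 'qvel': [-0.03, 0.03, -0.08, 0.05, -0.02, 0.02], 'effort': [-0.0, -41.25, -23.2, 0.07, 0.05, -0.0], 'ee_pos': [156.42, 552.75, 195.42], 'ee_rot': [-179.9, -0.0, 164.2], 'force': [0.35, 0.47, -0.55], 'torque': [0.01, 0.04, -0.04], 'gripper_force': 0.0, 'gripper_width': 91.3} 14.0
scene [  15.59112023 -575.48296408  999.5941068 ] [-137.4, -0.21, -44.29] 417.67589331904225 -0.03177763097821999
  drip_tray 0.72 [281.0, 246.0] [591.0, -130.9, 0.0]
  drip_tray 0.42 [216.0, 193.8] [592.4, 158.5, 0.0]
  edge_mid 0.57 [258.2, 249.7] [518.1, -108.1, 30.0]
  edge_left 0.73 [246.8, 225.8] [555.0, -24.0, 30.0]
  edge_left 0.21 [258.5, 255.6] [504.5, -122.7, 30.0]
  edge_right 0.58 [284.3, 273.8] [512.4, -212.7, 30.0]
  stick 0.68 [217.2, 194.1] [593.1, 153.3, 2.0]
  stick 0.65 [187.5, 195.6] [519.5, 215.5, 2.0]
  stick 0.46 [223.1, 172.2] [675.4, 216.0, 2.0]
  stand 0.68 [220.2, 192.2] [607.0, 154.3, 0.0]
  mug_b 0.57 [264.9, 183.6] [740.5, 79.8, 0.0]
  salt_shaker 0.74 [361.0, 278.6] [668.2, -360.1, 0.0]
  milk_tin 0.94 [180.3, 14
[... 308 characters left out ...]
73 [277.7, 198.4] [555.0, -10.7, 30.0]
  edge_right 0.77 [290.4, 160.0] [504.2, -234.3, 30.0]
  stick 0.66 [295.1, 259.3] [514.9, 217.6, 2.0]
  stick 0.63 [233.7, 256.0] [676.4, 209.3, 2.0]
  stick 0.48 [258.7, 241.6] [610.8, 151.8, 2.0]
  stick 0.34 [289.5, 160.9] [503.5, -274.0, 2.0]
  stand 0.57 [265.2, 244.4] [593.0, 160.4, 0.0]
  stand 0.27 [288.9, 179.3] [511.5, -159.3, 0.0]
  mug_b 0.94 [216.9, 221.4] [733.3, 66.6, 0.0]
  salt_shaker 0.49 [247.8, 149.9] [654.9, -350.3, 0.0]
  salt_shaker 0.21 [289.1, 178.0] [510.5, -167.1, 0.0]
  milk_tin 0.94 [248.8, 323.1] [631.2, 419.2, 0.0]
wrist [ 89.92206692 571.7760023  384.54076236] [165.94, -0.01, 74.18] 290.3017275855637 0.005791826989084294
```

Run:
```python
import cv2,numpy as np
a=cv2.imread('pics/scene0.png')[130:310,160:390]; b=cv2.imread('pics/side0.png')[130:310,180:330]
a=cv2.resize(a,None,fx=2.1,fy=2.1,interpolation=3); b=cv2.resize(b,None,fx=2.1,fy=2.1,interpolation=3)
cv2.imwrite('pics/c1.png',np.hstack([a,b])); print(a.shape,b.shape)
```

```text
(378, 483, 3) (378, 315, 3)
```

View pics/c1.png

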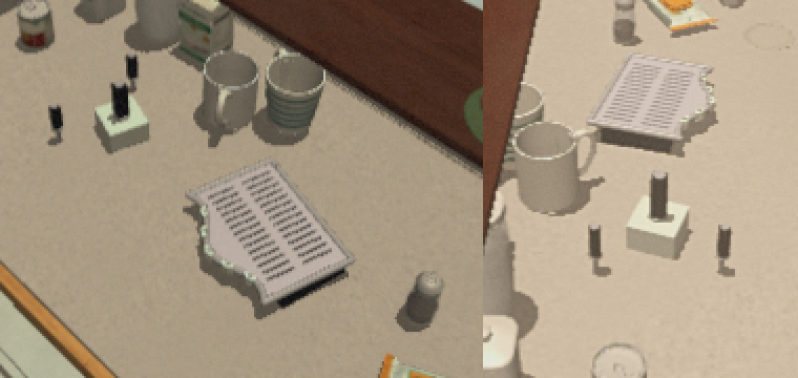

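The scene shows the two free-standing small sticks at scene px (187,190) and (223,165). The larger one stands in the white stand at (217,190), and it fits "largest, in the stand". Tray is at (281,246). I'll get a close wrist view before reaching for it.

Emit:
step_arm --plan '[-3.6,-1.76,0,0,0,0,-3.6,-1.76,0,0,0,0,-3.6,-1.76,0,0,0,0,-3.6,-1.76,0,0,0,0,-3.6,-1.76,0,0,0,0]'

```text
time_s: 1.92
ee_pos: [306.8, 418.3, 196.4]
ee_rot: [180.0, 0.0, 164.2]
force: [1.1, -0.3, -0.6]
gripper_width: 91.4
gripper_force: 0.0
```

Emit:
step_arm --plan '[-3.6,-1.76,0,0,0,0,-3.6,-1.76,0,0,0,0,-3.6,-1.76,0,0,0,0,-3.6,-1.76,0,0,0,0,-3.6,-1.76,0,0,0,0]'

```text
time_s: 2.33
ee_pos: [456.3, 284.3, 196.5]
ee_rot: [180.0, 0.0, 164.2]
force: [0.4, 0.1, -0.4]
gripper_width: 91.2
gripper_force: 0.0
```

Emit:
step_arm --plan '[-3.6,-1.76,0,0,0,0,-3.6,-1.76,0,0,0,0,0,0,0,0,0,0,0,0,0,0,0,0]'

```text
time_s: 2.67
ee_pos: [515.9, 231.0, 195.9]
ee_rot: [-180.0, -0.0, 164.0]
force: [-0.6, 0.5, -0.5]
gripper_width: 91.5
gripper_force: 0.0
```

```bash
cat > w.py <<'E'
from h import *
import sys
tag=sys.argv[1]
s=sensors.state(); print(s['time_s'],np.round(s['ee_pos'],1),np.round(s['ee_rot'],1),np.round(s['force'],1))
f=viewer.grab_frame('wrist'); save(tag+'.png',f['img']); np.save(tag+'.npy',f,allow_pickle=True)
print(f['position'],np.round(f['attitude'],2))
for t,z in [('edge_mid',30),('edge_left',30),('edge_right',30),('drip_tray',0),('stick',2),('stand',0),('mug_b',0)]:
    for r in viewer.pinpoint(t,f)[:3]:
        print(' ',t,round(r['score'],2),np.round(r['location'],1).tolist(),np.round(onz(f,r['location'],z),1).tolist())
E
python3 w.py w1
```

```text
2.6667 [515.9 231.  195.9] [-180.   -0.  164.] [-0.6  0.5 -0.5]
[449.38522521 249.728612   384.19921647] [165.97  -0.    73.96]
  stick 0.59 [244.3, 177.5] [517.6, 216.7, 2.0]
  stick 0.53 [277.3, 278.3] [675.0, 220.5, 2.0]
  stand 0.65 [217.1, 243.1] [598.5, 152.2, 0.0]
```

View pics/w1.png

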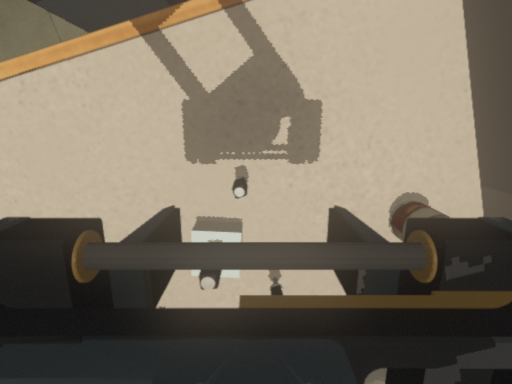

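Wrist frame: small look-alikes at (240,188) and (276,290). The big stick is in its stand at (208,280), partly hidden by the gripper. I'll turn the tool so the closing axis lies along the tray's x, and look again from the side.

Emit:
step_arm --plan '[0,0,0,0,0,0.117,0,0,0,0,0,0.117,0,0,0,0,0,0.117,0,0,0,0,0,0.117,0,0,0,0,0,0.117]'

```text
time_s: 3.48
ee_pos: [514.4, 232.9, 196.4]
ee_rot: [180.0, -0.0, 130.4]
force: [0.3, -0.6, -0.1]
gripper_width: 91.2
gripper_force: 0.0
```

Emit:
step_arm --plan '[0,0,0,0,0,0.117,0,0,0,0,0,0.117,0,0,0,0,0,0.117,0,0,0,0,0,0.117,0,0,0,0,0,0.117]'

```text
time_s: 3.9
ee_pos: [514.3, 232.9, 196.3]
ee_rot: [180.0, -0.0, 96.9]
force: [0.4, -0.3, -0.2]
gripper_width: 91.3
gripper_force: 0.0
```

Emit:
step_arm --plan '[0,0,0,0,0,0.117,0,0,0,0,0,0.117,0,0,0,0,0,0.117,-3,2.6,0,0,0,0,-3,2.6,0,0,0,0]'

```text
time_s: 4.32
ee_pos: [551.6, 163.6, 196.5]
ee_rot: [180.0, -0.0, 77.3]
force: [0.6, -0.8, 0.5]
gripper_width: 91.2
gripper_force: 0.0
```

Emit:
step_arm --plan '[-3,2.6,0,0,0,0,-3,2.6,0,0,0,0,-3,1,0,0,0,0,0,0,0,0,0,0,0,0,0,0,0,0]'

```text
time_s: 4.73
ee_pos: [592.2, 59.8, 196.1]
ee_rot: [-180.0, -0.0, 76.9]
force: [1.1, 0.7, 0.6]
gripper_width: 91.4
gripper_force: 0.0
```

```bash
python3 w.py w2
```

```text
4.7333 [592.2  59.8 196.1] [-180.    -0.    76.9] [1.1 0.7 0.6]
[606.73201931 126.10856509 384.41955889] [ 1.6594e+02  6.0000e-02 -1.3110e+01]
  edge_mid 0.74 [223.4, 309.8] [506.3, -115.3, 30.0]
  edge_left 0.75 [240.2, 245.6] [552.3, -26.4, 30.0]
  drip_tray 0.88 [275.3, 295.5] [579.6, -129.5, 0.0]
  stick 0.96 [168.3, 66.4] [518.7, 211.6, 2.0]
  stick 0.96 [293.8, 34.1] [675.1, 211.9, 2.0]
  stick 0.58 [243.4, 95.7] [600.1, 157.7, 2.0]
  stand 0.97 [239.9, 99.8] [594.6, 154.1, 0.0]
  mug_b 0.57 [358.9, 145.5] [732.9, 63.2, 0.0]
  mug_b 0.43 [239.8, 98.7] [594.8, 155.4, 0.0]
```

View pics/w2.png

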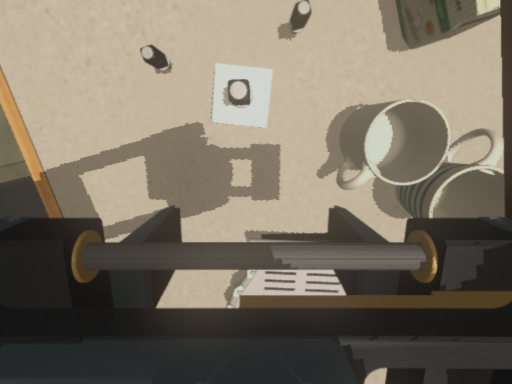

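Run:
```python
from h import *
f=np.load('w2.npy',allow_pickle=True).item()
im=f['img'][15:140,130:330]; save('c2.png',cv2.resize(im,None,fx=4,fy=4,interpolation=cv2.INTER_CUBIC))
im=f['img'];m=(cv2.cvtColor(im,cv2.COLOR_RGB2HSV)); 
sub=im[55:140,200:285].astype(int); mk=((sub[...,1]>165)&(sub[...,0]<=sub[...,1]+2)).astype(np.uint8)
cs,_=cv2.findContours(mk,0,2); c=max(cs,key=cv2.contourArea); r=cv2.minAreaRect(c)
b=cv2.boxPoints(r)+[200,55]; P=np.array([onz(f,p,38)[:2] for p in b]); print(cv2.contourArea(c),b,P,P.mean(0))
print(np.linalg.norm(np.diff(P,axis=0),axis=1),[np.degrees(np.arctan2(*(P[i+1]-P[i])[::-1])) for i in range(3)])
print(onz(f,(239,89),107), onz(f,(239,90),107))
for x in [(594,154),(597,155)]: print(proj(f,(*x,107)),proj(f,(*x,38)))
for n in ('scene','side'):
    g=np.load(n+'0.npy',allow_pickle=True).item(); print(n,proj(g,(596,155,107)),proj(g,(596,155,38)))
```

```text
3218.0 [[208.97411537 121.58352661]
 [215.06588173  62.69647408]
 [272.24706268  68.61177063]
 [266.15529633 127.49882507]] [[555.1878769  136.05590521]
 [578.4188855  195.49526428]
 [638.67740548 175.228952  ]
 [618.27792296 114.51336838]] [597.64052271 155.32337247]
[63.81784364 63.57525181 64.05092491] [np.float64(68.65267991100794), np.float64(-18.588964151576533), np.float64(-108.5715399223691)]
[599.42899378 155.51976286 107.        ] [599.22458559 154.68973684 107.        ]
[233.58276674  92.16547311] [237.7723491   97.77343034]
[236.53015553  90.23603958] [240.12647712  96.24272536]
scene [215.83885135 170.13686714] [216.96697364 185.71387736]
side [265.12267518 212.60640688] [264.43876807 232.63617014]
```

View pics/c2.png

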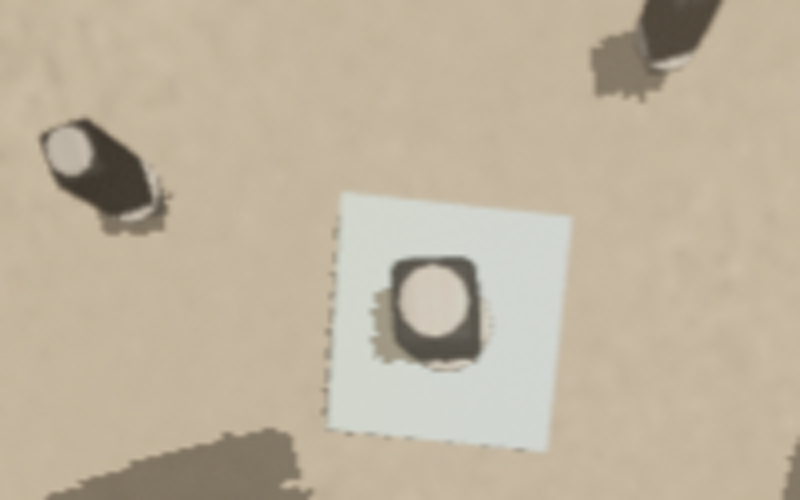

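Wrist crop: the big stick (cap at px (238,90)) is in the white stand and larger than both loose ones at (147,53) and (300,20). That confirms it, at world (598,155). Reach and grasp.

Emit:
step_arm --plan '[2.35,-0.4,0,0,0,0,2.35,-0.4,0,0,0,0,2.35,-0.4,0,0,0,0,2.35,-0.38,0,0,0,0,0,0,2,0,0,0]'

```text
time_s: 5.55
ee_pos: [600.5, 161.1, 179.8]
ee_rot: [179.6, -0.4, 77.3]
force: [-0.1, -0.2, 0.2]
gripper_width: 91.3
gripper_force: 0.0
```

Emit:
step_arm --plan '[0,0,3,0,0,0,0,0,3,0,0,0,0,0,3,0,0,0,0,0,1.7,0,0,0,0,0,0,0,0,0]'

```text
time_s: 5.97
ee_pos: [594.6, 155.6, 64.9]
ee_rot: [-179.5, 0.2, 77.1]
force: [0.1, -1.3, -1.1]
gripper_width: 91.5
gripper_force: 0.0
```

Emit:
step_arm --plan '[0,0,0,0,0,0,0,0,0,0,0,0,0,0,0,0,0,0,0,0,0,0,0,0,0,0,0,0,0,0]' --hand 1.2 --newtons 45

```text
time_s: 6.38
ee_pos: [598.6, 156.0, 70.6]
ee_rot: [179.9, -0.1, 77.1]
force: [-0.2, 0.2, -0.5]
gripper_width: 60.5
gripper_force: 0.0
```

Emit:
step_arm --plan '[0,0,0,0,0,0,0,0,0,0,0,0,0,0,0,0,0,0]'

```text
time_s: 6.63
ee_pos: [598.0, 155.9, 69.5]
ee_rot: [180.0, -0.0, 77.0]
force: [0.5, 0.0, -0.5]
gripper_width: 40.2
gripper_force: 0.0
```

Emit:
step_arm --plan '[0,0,0,0,0,0,0,0,0,0,0,0,0,0,0,0,0,0,0,0,0,0,0,0,0,0,0,0,0,0]'

```text
time_s: 7.05
ee_pos: [597.9, 155.8, 69.2]
ee_rot: [-180.0, -0.0, 77.1]
force: [0.4, 0.0, -0.0]
gripper_width: 20.2
gripper_force: 44.8
```

Emit:
step_arm --plan '[0,0,-1.5,0,0,0,0,0,-2.8,0,0,0,0,0,-2.8,0,0,0,0,0,-2.8,0,0,0,0,0,-2.8,0,0,0]'

```text
time_s: 7.47
ee_pos: [597.5, 155.8, 197.3]
ee_rot: [-180.0, 0.0, 77.1]
force: [0.4, 0.6, -1.5]
gripper_width: 19.7
gripper_force: 44.8
```

Emit:
step_arm --plan '[-3.6,-0.2,0,0,0,0,-3.6,-0.2,0,0,0,0,-3.6,-0.2,0,0,0,0,-3.6,-0.2,0,0,0,0,-3.6,-0.2,0,0,0,0]'

```text
time_s: 7.88
ee_pos: [546.9, -18.7, 196.1]
ee_rot: [-180.0, 0.0, 77.1]
force: [1.0, -0.4, -1.1]
gripper_width: 19.4
gripper_force: 44.8
```

Emit:
step_arm --plan '[-3.6,-0.2,0,0,0,0,-3.6,-0.2,0,0,0,0,-3.6,-0.1,0,0,0,0,-3.6,-0.1,0,0,0,0,-3.6,0,0,0,0,0]'

```text
time_s: 8.3
ee_pos: [500.6, -192.8, 196.2]
ee_rot: [-180.0, -0.0, 77.1]
force: [0.4, -0.1, -0.8]
gripper_width: 19.4
gripper_force: 44.8
```

Emit:
step_arm --plan '[-3.6,0,0,0,0,0,0,0,0,0,0,0,0,0,0,0,0,0,0,0,0,0,0,0]'

```text
time_s: 8.63
ee_pos: [493.4, -226.1, 196.0]
ee_rot: [-180.0, -0.1, 77.0]
force: [-0.1, -0.4, -0.5]
gripper_width: 19.7
gripper_force: 44.8
```

```bash
python3 w.py w3; python3 -c "
import cv2;a=cv2.imread('pics/w3.png')[20:260,80:400];cv2.imwrite('pics/c3.png',cv2.resize(a,None,fx=2.5,fy=2.5,interpolation=2))"
```

```text
8.6333 [ 493.4 -226.1  196. ] [-1.8e+02 -1.0e-01  7.7e+01] [-0.1 -0.4 -0.5]
[ 507.80897262 -159.89063858  384.29912421] [ 1.6597e+02  6.0000e-02 -1.3010e+01]
  edge_mid 0.88 [243.2, 82.0] [504.9, -115.9, 30.0]
  drip_tray 0.57 [307.6, 83.3] [582.5, -131.7, 0.0]
  stick 0.98 [253.4, 195.8] [484.1, -257.1, 2.0]
```

View pics/c3.png

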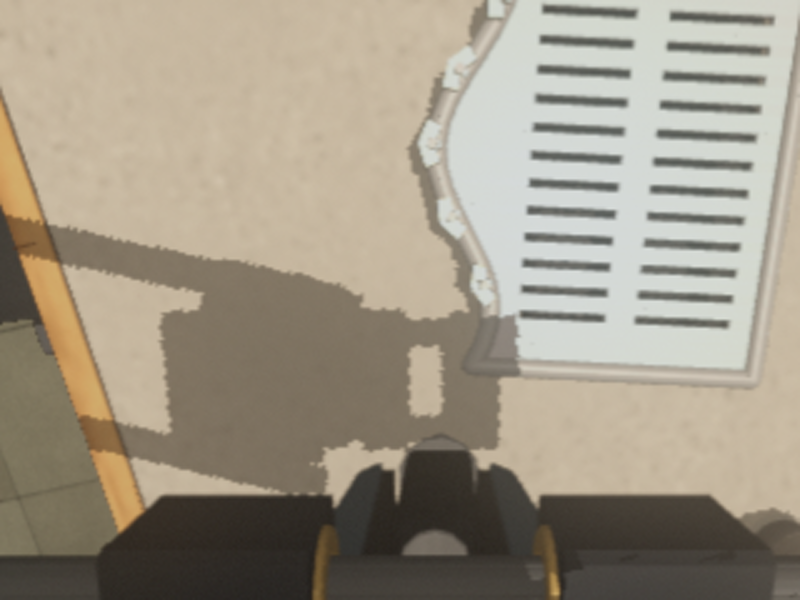

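Wrist crop: catches 5, 4, 3, 2, 1 at crop px (483,285), (450,217), (430,142), (457,70), (495,8). Right end of the rim is near (478,364). One more picture from further left, then I'll fit the cover's real pose.

Emit:
step_arm --plan '[4,0,0,0,0,0,4,0,0,0,0,0,4,0,0,0,0,0,0,0,0,0,0,0,0,0,0,0,0,0]'

```text
time_s: 9.45
ee_pos: [520.8, -107.7, 196.3]
ee_rot: [180.0, 0.0, 77.3]
force: [-0.4, 0.2, -0.5]
gripper_width: 19.6
gripper_force: 44.8
```

```bash
python3 w.py w4; python3 -c "
import cv2;a=cv2.imread('pics/w4.png')[20:260,80:400];cv2.imwrite('pics/c4.png',cv2.resize(a,None,fx=2.5,fy=2.5,interpolation=2))"
```

```text
9.45 [ 520.8 -107.7  196.3] [180.    0.   77.3] [-0.4  0.2 -0.5]
[534.79298839 -41.14469631 384.54334022] [ 1.6591e+02  2.0000e-02 -1.2720e+01]
  edge_mid 0.88 [247.4, 183.9] [509.5, -115.3, 30.0]
  edge_left 0.84 [269.6, 102.3] [556.8, -26.0, 30.0]
  edge_left 0.39 [254.5, 197.8] [514.2, -134.8, 30.0]
  drip_tray 0.76 [301.7, 177.6] [580.8, -129.2, 0.0]
  stick 0.76 [255.6, 196.5] [514.5, -140.7, 2.0]
```

View pics/c4.png

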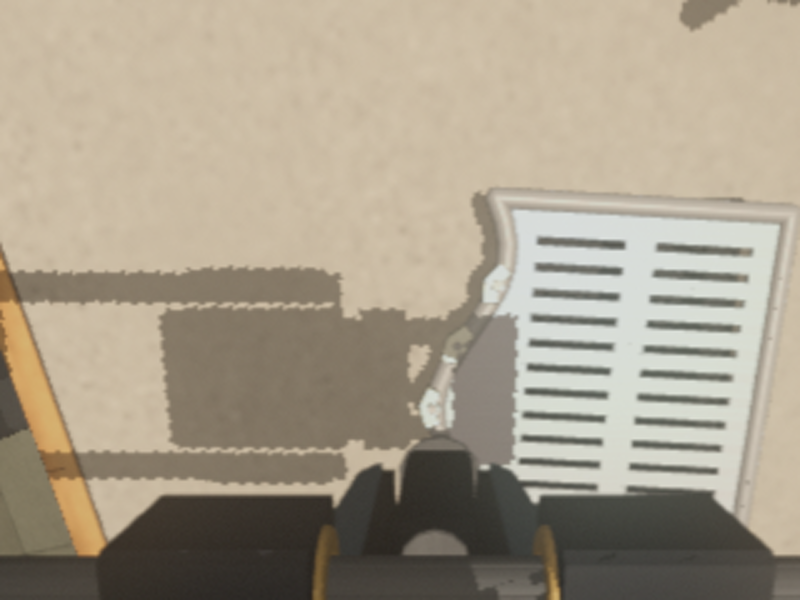

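```bash
cat > fit.py <<'E'
from h import *
from scipy.optimize import least_squares
e=lambda y:-62-15*np.cos(2*np.pi*y/150)
de=lambda y:15*2*np.pi/150*np.sin(2*np.pi*y/150)
def nose(y,o=4):
    n=np.array([-1,de(y)]);n/=np.hypot(*n); return np.array([e(y),y])+n*o
ob=[]
def add(n,px,loc,z): 
    f=np.load(n+'.npy',allow_pickle=True).item(); ob.append((onz(f,np.array(px)/2.5+[80,20],z)[:2],np.array(loc)))
add('w3',(478,364),(-54.5,-100),30); add('w4',(493,196),(-54.5,100),32)
for y,p in zip((-60,-30,0,30),((483,285),(450,217),(430,142),(457,70))): add('w3',p,nose(y),40)
for y,p in zip((60,30,0),((495,285),(458,345),(433,410))): add('w4',p,nose(y),40)
W=np.array([o[0] for o in ob]);L=np.array([o[1] for o in ob])
def tf(q,L): c,s=np.cos(q[2]),np.sin(q[2]); return L@np.array([[c,s],[-s,c]])+q[:2]
r=least_squares(lambda q:(tf(q,L)-W).ravel(),[585,-132,-.22])
if __name__=='__main__':
    print(r.x[:2],np.degrees(r.x[2])); print(np.round((tf(r.x,L)-W),1).tolist())
    f3=np.load('w3.npy',allow_pickle=True).item();f4=np.load('w4.npy',allow_pickle=True).item()
    a=onz(f3,np.array((543,10))/2.5+[80,20],35);b=onz(f3,np.array((520,315))/2.5+[80,20],35);d=a-b;print('slots',np.degrees(np.arctan2(-d[0],d[1])))
    a=onz(f4,np.array((538,240))/2.5+[80,20],35);b=onz(f4,np.array((520,460))/2.5+[80,20],35);d=a-b;print('slots',np.degrees(np.arctan2(-d[0],d[1])))
E
python3 fit.py
```

```text
[ 594.02126977 -135.36420508] -14.943379055385774
[[-0.3, -0.4], [1.0, -0.9], [0.7, -0.6], [0.6, -1.1], [-0.0, -0.5], [0.7, 1.8], [-0.4, 0.9], [-1.1, 0.3], [-1.3, 0.4]]
slots -15.709880406024714
slots -15.574500910693626
```

The nine image points fit to about 1 mm: cover at (594,−135), yaw −15°. I'll turn the tool to yaw 75 so tool x = cover y and tool y = cover x, then go down near the left end, clear of the rim.

Emit:
step_arm --plan '[0,0,0,0,0,0.037,2.5,-0.2,0,0,0,0,2.5,-0.2,0,0,0,0,2.4,-0.2,0,0,0,0,0,0,0,0,0,0]'

```text
time_s: 10.27
ee_pos: [534.5, -33.7, 196.2]
ee_rot: [-180.0, -0.1, 75.0]
force: [-1.0, 0.2, -1.5]
gripper_width: 19.6
gripper_force: 44.8
```

Emit:
step_arm --plan '[0,0,2.9,0,0,0,0,0,2.9,0,0,0,0,0,2.9,0,0,0,0,0,2.9,0,0,0,0,0,0,0,0,0]'

```text
time_s: 10.68
ee_pos: [529.4, -37.0, 75.2]
ee_rot: [-179.4, 0.1, 74.9]
force: [-1.0, -0.7, -1.4]
gripper_width: 19.8
gripper_force: 44.8
```

Emit:
step_arm --plan '[0,0,0,0,0,0,0,0,0,0,0,0,0,0,0,0,0,0]'

```text
time_s: 10.93
ee_pos: [535.6, -37.0, 82.4]
ee_rot: [179.8, -0.0, 74.9]
force: [-0.0, -0.2, -0.6]
gripper_width: 19.5
gripper_force: 44.8
```

```bash
cat > st.py <<'E'
from h import *
s=sensors.state();p=np.array(s['ee_pos']);F=np.array(s['force']);c,sn=np.cos(np.radians(75)),np.sin(np.radians(75))
print('t',s['time_s'],'cover x,y',np.round([sn*p[0]-c*p[1]-608.8,c*p[0]+sn*p[1]-22.9],1),'z',round(p[2],1),'Fx,Fy,Fz',np.round([sn*F[0]-c*F[1],c*F[0]+sn*F[1],F[2]],1),np.round(s['ee_rot'],1))
E
python3 st.py
```

```text
t 10.9333 cover x,y [-81.8  80. ] z 82.4 Fx,Fy,Fz [ 0.1 -0.2 -0.6] [179.8  -0.   74.9]
```

Emit:
step_arm --plan '[0.25,0.26,0,0,0,0,0.25,0.26,0,0,0,0,0.25,0.26,0,0,0,0,0.25,0.26,0,0,0,0,0.25,0.26,0,0,0,0]'

```text
time_s: 11.35
ee_pos: [550.3, -27.6, 80.5]
ee_rot: [180.0, -0.0, 74.9]
force: [-0.2, 0.5, -0.9]
gripper_width: 19.6
gripper_force: 44.8
```

Emit:
step_arm --plan '[0,0.06,0,0,0,0,0,0.06,0,0,0,0,0,0.06,0,0,0,0,0,0.06,0,0,0,0,0,0,0,0,0,0]'

```text
time_s: 11.77
ee_pos: [552.0, -28.6, 80.2]
ee_rot: [-180.0, 0.0, 74.9]
force: [-0.2, -0.3, -0.7]
gripper_width: 19.5
gripper_force: 44.8
```

```bash
python3 st.py
```

```text
t 11.7667 cover x,y [-68.2  92.4] z 80.2 Fx,Fy,Fz [-0.1 -0.4 -0.7] [-180.     0.    74.9]
```

Emit:
step_arm --plan '[0,0.09,0,0,0,0,0,0.09,0,0,0,0,0,0.09,0,0,0,0,0,0.09,0,0,0,0,0,0,0,0,0,0]'

```text
time_s: 12.18
ee_pos: [555.7, -29.5, 80.2]
ee_rot: [180.0, -0.0, 74.9]
force: [0.6, 0.1, -0.2]
gripper_width: 19.8
gripper_force: 44.8
```

```bash
python3 st.py
```

```text
t 12.1833 cover x,y [-64.4  92.5] z 80.2 Fx,Fy,Fz [ 0.6  0.2 -0.2] [180.   -0.   74.9]
```

Emit:
step_arm --plan '[0,0.06,0,0,0,0,0,0.06,0,0,0,0,0,0.06,0,0,0,0,0,0,0,0,0,0]'

```text
time_s: 12.52
ee_pos: [557.4, -29.9, 80.3]
ee_rot: [180.0, -0.0, 74.9]
force: [-0.0, -0.6, -0.7]
gripper_width: 19.8
gripper_force: 44.8
```

```bash
python3 st.py
```

```text
t 12.5167 cover x,y [-62.7  92.5] z 80.3 Fx,Fy,Fz [ 0.1 -0.6 -0.7] [180.   -0.   74.9]
```

Emit:
step_arm --plan '[0,0.05,0,0,0,0,0,0.05,0,0,0,0,0,0.05,0,0,0,0,0,0,0,0,0,0]'

```text
time_s: 12.85
ee_pos: [558.3, -30.2, 80.1]
ee_rot: [-179.9, 0.0, 74.9]
force: [-0.9, -0.5, 0.0]
gripper_width: 19.9
gripper_force: 44.8
```

```bash
python3 st.py
```

```text
t 12.85 cover x,y [-61.7  92.4] z 80.1 Fx,Fy,Fz [-0.7 -0.7  0. ] [-179.9    0.    74.9]
```

Emit:
step_arm --plan '[0,0.05,0,0,0,0,0,0.05,0,0,0,0,0,0,0,0,0,0]'

```text
time_s: 13.1
ee_pos: [558.7, -30.4, 80.0]
ee_rot: [-179.9, 0.0, 74.9]
force: [-3.1, 0.7, 0.0]
gripper_width: 19.5
gripper_force: 44.8
```

```bash
python3 st.py
```

```text
t 13.1 cover x,y [-61.2  92.3] z 80.0 Fx,Fy,Fz [-3.2 -0.1  0. ] [-179.9    0.    74.9]
```

```bash
cat > path.py <<'E'
import sys, numpy as np
# usage: path.py cmdx cmdy delta y0 step n [dx dth]: rows from commanded point to offset-curve points at contact y0-step*k
e=lambda y:-62-15*np.cos(2*np.pi*y/150); de=lambda y:15*2*np.pi/150*np.sin(2*np.pi*y/150)
a=[float(v) for v in sys.argv[1:]]; cx,cy,dl,y0,st,n=a[:6]; dx,dth=(a[6:]+[0,0])[:2]
# arclength sampling of contact y
y=y0; out=[]; p=np.array([cx,cy])
for k in range(int(n)):
    N=np.array([-1,de(y)]);N/=np.hypot(*N)
    q=np.array([e(y)+dx+np.radians(-dth)*y,y])+N*(10-dl)
    d=np.round((q-p)/10,2); p=p+d*10; out.append((d[1],d[0])); print('y%.1f'%y,'n(%.2f,%.2f)'%tuple(N),end=' ' if k%5 else ' ')
    y-=st*abs(N[0])
    if k%5==4 or k==n-1:
        print('\n[',', '.join('%g, %g, 0, 0, 0, 0'%r for r in out),'] cmd',np.round(p,2)); out=[]
E
python3 path.py -60.2 92.5 1.5 99.5 0 1; python3 path.py -60.2 92.5 1.7 99.5 2 15
```

```text
y99.5 n(-0.88,-0.47) 
[ 0.3, -0.15, 0, 0, 0, 0 ] cmd [-61.7  95.5]
y99.5 n(-0.88,-0.47) y97.7 n(-0.89,-0.46) y96.0 n(-0.90,-0.44) y94.2 n(-0.91,-0.41) y92.3 n(-0.92,-0.39) 
[ 0.31, -0.13, 0, 0, 0, 0, -0.16, 0.08, 0, 0, 0, 0, -0.17, 0.08, 0, 0, 0, 0, -0.16, 0.08, 0, 0, 0, 0, -0.16, 0.07, 0, 0, 0, 0 ] cmd [-58.4  89.1]
y90.5 n(-0.93,-0.35) y88.6 n(-0.95,-0.32) y86.7 n(-0.96,-0.28) y84.8 n(-0.97,-0.24) y82.9 n(-0.98,-0.20) 
[ -0.16, 0.06, 0, 0, 0, 0, -0.15, 0.06, 0, 0, 0, 0, -0.16, 0.05, 0, 0, 0, 0, -0.16, 0.04, 0, 0, 0, 0, -0.16, 0.04, 0, 0, 0, 0 ] cmd [-55.9  81.2]
y80.9 n(-0.99,-0.15) y78.9 n(-0.99,-0.10) y76.9 n(-1.00,-0.05) y74.9 n(-1.00,0.00) y72.9 n(-1.00,0.05) 
[ -0.16, 0.02, 0, 0, 0, 0, -0.15, 0.02, 0, 0, 0, 0, -0.16, 0.02, 0, 0, 0, 0, -0.15, -0, 0, 0, 0, 0, -0.16, -0, 0, 0, 0, 0 ] cmd [-55.3  73.4]
```

Slide to the very left end first, then begin the pass.

Emit:
step_arm --plan '[0.16,-0.07,0,0,0,0,0.15,-0.07,0,0,0,0,0,0,0,0,0,0]'

```text
time_s: 13.35
ee_pos: [558.4, -27.1, 80.0]
ee_rot: [-179.9, 0.0, 74.9]
force: [-3.4, -1.1, -0.2]
gripper_width: 19.6
gripper_force: 44.8
```

```bash
python3 st.py
```

```text
t 13.35 cover x,y [-62.5  95.5] z 80.0 Fx,Fy,Fz [-3.  -1.9 -0.2] [-179.9    0.    74.9]
```

Emit:
step_arm --plan '[-0.15,0.14,0,0,0,0,-0.17,0.09,0,0,0,0,-0.16,0.08,0,0,0,0,-0.16,0.07,0,0,0,0]'

```text
time_s: 13.68
ee_pos: [559.8, -33.9, 79.7]
ee_rot: [-179.8, -0.0, 74.9]
force: [-5.1, 2.9, -0.5]
gripper_width: 19.4
gripper_force: 44.8
```

```bash
python3 st.py
```

```text
t 13.6833 cover x,y [-59.3  89.3] z 79.7 Fx,Fy,Fz [-5.7  1.5 -0.5] [-179.8   -0.    74.9]
```

```bash
python3 path.py -57.8 89.2 1.9 90.5 2 10 .6
```

```text
y90.5 n(-0.93,-0.36) y88.6 n(-0.95,-0.32) y86.7 n(-0.96,-0.28) y84.8 n(-0.97,-0.24) y82.9 n(-0.98,-0.20) 
[ -0.16, 0.08, 0, 0, 0, 0, -0.16, 0.06, 0, 0, 0, 0, -0.16, 0.05, 0, 0, 0, 0, -0.16, 0.04, 0, 0, 0, 0, -0.15, 0.04, 0, 0, 0, 0 ] cmd [-55.1  81.3]
y80.9 n(-0.99,-0.15) y78.9 n(-0.99,-0.10) y77.0 n(-1.00,-0.05) y75.0 n(-1.00,0.00) y73.0 n(-1.00,0.05) 
[ -0.16, 0.02, 0, 0, 0, 0, -0.16, 0.02, 0, 0, 0, 0, -0.16, 0.02, 0, 0, 0, 0, -0.15, -0, 0, 0, 0, 0, -0.16, -0, 0, 0, 0, 0 ] cmd [-54.5  73.4]
```

Emit:
step_arm --plan '[-0.16,0.08,0,0,0,0,-0.16,0.06,0,0,0,0,-0.16,0.05,0,0,0,0,-0.16,0.04,0,0,0,0,-0.15,0.04,0,0,0,0]'

```text
time_s: 14.1
ee_pos: [560.0, -41.8, 79.6]
ee_rot: [-179.8, -0.1, 74.9]
force: [-4.8, 3.3, 0.2]
gripper_width: 19.8
gripper_force: 44.9
```

```bash
python3 st.py
```

```text
t 14.1 cover x,y [-57.   81.7] z 79.6 Fx,Fy,Fz [-5.5  1.9  0.2] [-1.798e+02 -1.000e-01  7.490e+01]
```

Emit:
step_arm --plan '[-0.16,0.02,0,0,0,0,-0.16,0.02,0,0,0,0,-0.16,0.02,0,0,0,0,-0.15,0,0,0,0,0,-0.16,0,0,0,0,0]'

```text
time_s: 14.52
ee_pos: [558.7, -48.9, 79.6]
ee_rot: [-179.8, -0.1, 74.9]
force: [-5.0, 4.7, -0.3]
gripper_width: 20.0
gripper_force: 44.9
```

```bash
python3 st.py;  python3 path.py -54.5 73.4 1.9 71 1.6 20 .6
```

```text
t 14.5167 cover x,y [-56.4  74.5] z 79.6 Fx,Fy,Fz [-6.1  3.2 -0.3] [-1.798e+02 -1.000e-01  7.490e+01]
y71.0 n(-0.99,0.10) y69.4 n(-0.99,0.14) y67.8 n(-0.98,0.18) y66.3 n(-0.98,0.22) y64.7 n(-0.97,0.25) 
[ -0.16, -0.02, 0, 0, 0, 0, -0.12, -0.01, 0, 0, 0, 0, -0.13, -0.02, 0, 0, 0, 0, -0.13, -0.03, 0, 0, 0, 0, -0.12, -0.03, 0, 0, 0, 0 ] cmd [-55.6  66.8]
y63.1 n(-0.96,0.29) y61.6 n(-0.95,0.32) y60.1 n(-0.94,0.34) y58.6 n(-0.93,0.37) y57.1 n(-0.92,0.39) 
[ -0.13, -0.04, 0, 0, 0, 0, -0.13, -0.04, 0, 0, 0, 0, -0.13, -0.04, 0, 0, 0, 0, -0.13, -0.05, 0, 0, 0, 0, -0.13, -0.06, 0, 0, 0, 0 ] cmd [-57.9  60.3]
y55.6 n(-0.91,0.41) y54.2 n(-0.90,0.43) y52.7 n(-0.89,0.45) y51.3 n(-0.88,0.47) y49.9 n(-0.88,0.48) 
[ -0.13, -0.05, 0, 0, 0, 0, -0.13, -0.07, 0, 0, 0, 0, -0.13, -0.06, 0, 0, 0, 0, -0.13, -0.07, 0, 0, 0, 0, -0.13, -0.07, 0, 0, 0, 0 ] cmd [-61.1  53.8]
y48.5 n(-0.87,0.49) y47.1 n(-0.87,0.50) y45.7 n(-0.86,0.51) y44.3 n(-0.86,0.52) y43.0 n(-0.85,0.52) 
[ -0.13, -0.07, 0, 0, 0, 0, -0.14, -0.07, 0, 0, 0, 0, -0.13, -0.08, 0, 0, 0, 0, -0.13, -0.08, 0, 0, 0, 0, -0.13, -0.08, 0, 0, 0, 0 ] cmd [-64.9  47.2]
```

Emit:
step_arm --plan '[-0.16,-0.02,0,0,0,0,-0.12,-0.01,0,0,0,0,-0.13,-0.02,0,0,0,0,-0.13,-0.03,0,0,0,0,-0.12,-0.03,0,0,0,0]'

```text
time_s: 14.93
ee_pos: [557.1, -54.3, 79.9]
ee_rot: [-179.9, -0.3, 74.8]
force: [-2.3, 6.1, -1.2]
gripper_width: 19.3
gripper_force: 45.0
```

```bash
python3 st.py
```

```text
t 14.9333 cover x,y [-56.6  68.8] z 79.9 Fx,Fy,Fz [-3.8  5.3 -1.2] [-179.9   -0.3   74.8]
```

Emit:
step_arm --plan '[-0.13,-0.04,0,0,0,0,-0.13,-0.04,0,0,0,0,-0.13,-0.04,0,0,0,0,-0.13,-0.05,0,0,0,0,-0.13,-0.06,0,0,0,0]'

```text
time_s: 15.35
ee_pos: [553.3, -60.2, 80.0]
ee_rot: [-179.9, -0.2, 74.8]
force: [-4.0, 6.2, -1.0]
gripper_width: 19.6
gripper_force: 45.0
```

```bash
python3 st.py
```

```text
t 15.35 cover x,y [-58.8  62.2] z 80.0 Fx,Fy,Fz [-5.4  4.9 -1. ] [-179.9   -0.2   74.8]
```

Emit:
step_arm --plan '[-0.13,-0.05,0,0,0,0,-0.13,-0.07,0,0,0,0,-0.13,-0.06,0,0,0,0,-0.13,-0.07,0,0,0,0,-0.13,-0.07,0,0,0,0]'

```text
time_s: 15.77
ee_pos: [548.9, -65.6, 80.1]
ee_rot: [-180.0, -0.2, 74.8]
force: [-3.7, 5.6, -1.3]
gripper_width: 19.6
gripper_force: 45.0
```

```bash
cat >> st.py <<'E'
# compare to model
from path0 import *
x,y=sn*p[0]-c*p[1]-608.8,c*p[0]+sn*p[1]-22.9
ys=np.linspace(-110,105,4301);N=np.array([-np.ones_like(ys),de(ys)]);N/=np.hypot(*N)
q=np.array([e(ys),ys]);d=np.hypot(q[0]-x,q[1]-y);i=d.argmin();n=N[:,i];fx,fy=sn*F[0]-c*F[1],c*F[0]+sn*F[1]
print('contact y %.1f gap-to-nominal(neg=deeper) %.2f  N %.1f T %.1f'%(ys[i],d[i]-10,n[0]*fx+n[1]*fy,-n[0]*fy+n[1]*fx))
E
cat > path0.py <<'E'
import numpy as np
e=lambda y:-62-15*np.cos(2*np.pi*y/150)
de=lambda y:15*2*np.pi/150*np.sin(2*np.pi*y/150)
E
python3 st.py
```

```text
t 15.7667 cover x,y [-61.6  55.8] z 80.1 Fx,Fy,Fz [-5.   4.5 -1.3] [-180.    -0.2   74.8]
contact y 51.7 gap-to-nominal(neg=deeper) -1.01  N 6.5 T 1.7
```

Emit:
step_arm --plan '[-0.13,-0.07,0,0,0,0,-0.14,-0.08,0,0,0,0,-0.13,-0.08,0,0,0,0,-0.13,-0.08,0,0,0,0,-0.13,-0.08,0,0,0,0]'

```text
time_s: 16.18
ee_pos: [543.9, -71.0, 80.3]
ee_rot: [180.0, -0.3, 74.8]
force: [-1.7, 5.3, -1.2]
gripper_width: 19.4
gripper_force: 45.0
```

```bash
python3 st.py; python3 path.py -65 47.2 1.85 41.6 1.6 20 .6
```

```text
t 16.1833 cover x,y [-65.1  49.3] z 80.3 Fx,Fy,Fz [-3.   4.7 -1.2] [180.   -0.3  74.8]
contact y 44.8 gap-to-nominal(neg=deeper) -1.17  N 5.0 T 2.5
y41.6 n(-0.85,0.53) y40.2 n(-0.85,0.53) y38.9 n(-0.85,0.53) y37.5 n(-0.85,0.53) y36.2 n(-0.85,0.53) 
[ -0.13, -0.08, 0, 0, 0, 0, -0.13, -0.08, 0, 0, 0, 0, -0.14, -0.08, 0, 0, 0, 0, -0.13, -0.09, 0, 0, 0, 0, -0.14, -0.08, 0, 0, 0, 0 ] cmd [-69.1  40.5]
y34.8 n(-0.85,0.53) y33.5 n(-0.85,0.53) y32.1 n(-0.85,0.52) y30.7 n(-0.86,0.52) y29.4 n(-0.86,0.51) 
[ -0.14, -0.09, 0, 0, 0, 0, -0.13, -0.09, 0, 0, 0, 0, -0.14, -0.08, 0, 0, 0, 0, -0.15, -0.09, 0, 0, 0, 0, -0.14, -0.08, 0, 0, 0, 0 ] cmd [-73.4  33.5]
y28.0 n(-0.87,0.50) y26.6 n(-0.87,0.49) y25.2 n(-0.88,0.48) y23.8 n(-0.88,0.47) y22.4 n(-0.89,0.45) 
[ -0.14, -0.09, 0, 0, 0, 0, -0.15, -0.08, 0, 0, 0, 0, -0.15, -0.08, 0, 0, 0, 0, -0.15, -0.08, 0, 0, 0, 0, -0.15, -0.08, 0, 0, 0, 0 ] cmd [-77.5  26.1]
y21.0 n(-0.90,0.44) y19.5 n(-0.91,0.42) y18.1 n(-0.92,0.40) y16.6 n(-0.93,0.37) y15.1 n(-0.94,0.35) 
[ -0.16, -0.08, 0, 0, 0, 0, -0.16, -0.08, 0, 0, 0, 0, -0.16, -0.07, 0, 0, 0, 0, -0.17, -0.07, 0, 0, 0, 0, -0.16, -0.06, 0, 0, 0, 0 ] cmd [-81.1  18. ]
```

Emit:
step_arm --plan '[-0.13,-0.06,0,0,0,0,-0.13,-0.07,0,0,0,0,-0.14,-0.08,0,0,0,0,-0.13,-0.09,0,0,0,0,-0.14,-0.08,0,0,0,0]'

```text
time_s: 16.6
ee_pos: [538.7, -76.4, 80.4]
ee_rot: [180.0, -0.3, 74.8]
force: [-1.3, 6.0, -1.2]
gripper_width: 19.4
gripper_force: 45.0
```

```bash
python3 st.py
```

```text
t 16.6 cover x,y [-68.7  42.8] z 80.4 Fx,Fy,Fz [-2.8  5.5 -1.2] [180.   -0.3  74.8]
contact y 38.2 gap-to-nominal(neg=deeper) -1.53  N 5.3 T 3.1
```

Emit:
step_arm --plan '[-0.13,-0.07,0,0,0,0,-0.13,-0.08,0,0,0,0,-0.14,-0.08,0,0,0,0,-0.15,-0.08,0,0,0,0,-0.14,-0.08,0,0,0,0]'

```text
time_s: 17.02
ee_pos: [533.6, -82.1, 80.5]
ee_rot: [179.9, -0.3, 74.8]
force: [-0.8, 7.1, -0.4]
gripper_width: 19.8
gripper_force: 45.0
```

```bash
python3 st.py
```

```text
t 17.0167 cover x,y [-72.2  35.9] z 80.5 Fx,Fy,Fz [-2.6  6.6 -0.4] [179.9  -0.3  74.8]
contact y 31.8 gap-to-nominal(neg=deeper) -2.21  N 5.7 T 4.3
```

Emit:
step_arm --plan '[-0.14,-0.07,0,0,0,0,-0.15,-0.08,0,0,0,0,-0.15,-0.07,0,0,0,0,-0.15,-0.08,0,0,0,0,-0.15,-0.08,0,0,0,0]' --newtons 60

```text
time_s: 17.43
ee_pos: [527.1, -88.5, 80.2]
ee_rot: [-180.0, -0.2, 74.8]
force: [-2.3, 5.5, -0.8]
gripper_width: 19.2
gripper_force: 60.0
```

```bash
python3 st.py
```

```text
t 17.4333 cover x,y [-76.7  28. ] z 80.2 Fx,Fy,Fz [-3.6  4.7 -0.8] [-180.    -0.2   74.8]
contact y 24.3 gap-to-nominal(neg=deeper) -2.20  N 5.5 T 2.5
```

Run:
```python
from h import *
f=viewer.grab_frame('wrist'); np.save('w5.npy',f,allow_pickle=True); im=f['img']; save('c5.png',cv2.resize(im[60:220,160:360],None,fx=3.7,fy=3.7,interpolation=cv2.INTER_CUBIC))
```

```text
(no output)
```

View pics/c5.png

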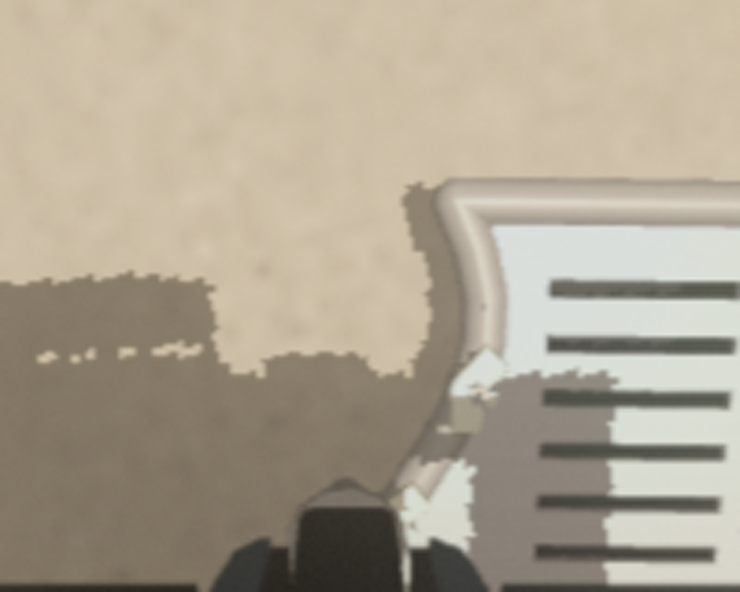

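Wrist crop: catch 1 at (465,385) is flush with the rim face, and catch 2 at (425,500) looks flush too. Carrying on.

```bash
python3 path.py -76.5 26.2 1.85 21 1.7 15 1.4
```

```text
y21.0 n(-0.90,0.44) y19.5 n(-0.91,0.42) y17.9 n(-0.92,0.39) y16.4 n(-0.93,0.37) y14.8 n(-0.94,0.34) 
[ -0.16, -0.1, 0, 0, 0, 0, -0.17, -0.08, 0, 0, 0, 0, -0.18, -0.08, 0, 0, 0, 0, -0.17, -0.07, 0, 0, 0, 0, -0.18, -0.07, 0, 0, 0, 0 ] cmd [-80.5  17.6]
y13.2 n(-0.95,0.31) y11.6 n(-0.96,0.28) y9.9 n(-0.97,0.25) y8.3 n(-0.98,0.21) y6.6 n(-0.99,0.17) 
[ -0.19, -0.06, 0, 0, 0, 0, -0.18, -0.06, 0, 0, 0, 0, -0.2, -0.05, 0, 0, 0, 0, -0.19, -0.05, 0, 0, 0, 0, -0.2, -0.04, 0, 0, 0, 0 ] cmd [-83.1   8. ]
y5.0 n(-0.99,0.13) y3.3 n(-1.00,0.09) y1.6 n(-1.00,0.04) y-0.1 n(-1.00,-0.00) y-1.8 n(-1.00,-0.05) 
[ -0.2, -0.03, 0, 0, 0, 0, -0.2, -0.02, 0, 0, 0, 0, -0.21, -0.01, 0, 0, 0, 0, -0.21, -0, 0, 0, 0, 0, -0.2, 0, 0, 0, 0, 0 ] cmd [-83.7  -2.2]
```

Emit:
step_arm --plan '[-0.16,-0.09,0,0,0,0,-0.17,-0.08,0,0,0,0,-0.18,-0.08,0,0,0,0,-0.17,-0.07,0,0,0,0,-0.18,-0.07,0,0,0,0]'

```text
time_s: 17.9
ee_pos: [520.6, -95.8, 80.1]
ee_rot: [-179.9, -0.2, 74.8]
force: [-3.1, 5.4, -1.0]
gripper_width: 19.4
gripper_force: 60.0
```

```bash
python3 st.py
```

```text
t 17.9 cover x,y [-81.1  19.3] z 80.1 Fx,Fy,Fz [-4.4  4.4 -1. ] [-179.9   -0.2   74.8]
contact y 16.4 gap-to-nominal(neg=deeper) -1.91  N 5.8 T 2.5
```

Emit:
step_arm --plan '[-0.19,-0.06,0,0,0,0,-0.18,-0.06,0,0,0,0,-0.19,-0.05,0,0,0,0,-0.18,-0.05,0,0,0,0,-0.18,-0.04,0,0,0,0]'

```text
time_s: 18.32
ee_pos: [515.5, -103.2, 80.0]
ee_rot: [-179.9, -0.3, 74.8]
force: [-2.4, 9.0, -0.6]
gripper_width: 19.4
gripper_force: 60.0
```

```bash
python3 st.py
```

```text
t 18.3167 cover x,y [-84.2  10.8] z 80.0 Fx,Fy,Fz [-4.6  8.1 -0.6] [-179.9   -0.3   74.8]
contact y 8.9 gap-to-nominal(neg=deeper) -1.59  N 6.3 T 6.8
```

Emit:
step_arm --plan '[-0.05,0,0,0,0,0,-0.1,-0.02,0,0,0,0,-0.1,-0.02,0,0,0,0]'

```text
time_s: 18.57
ee_pos: [513.9, -106.4, 79.9]
ee_rot: [-179.8, -0.2, 74.9]
force: [-3.9, 4.9, 0.0]
gripper_width: 19.2
gripper_force: 60.0
```

```bash
python3 st.py
```

```text
t 18.5667 cover x,y [-84.9   7.3] z 79.9 Fx,Fy,Fz [-5.1  3.8  0. ] [-179.8   -0.2   74.9]
contact y 6.0 gap-to-nominal(neg=deeper) -1.54  N 5.6 T 2.9
```

Emit:
step_arm --plan '[-0.14,-0.02,0,0,0,0,-0.14,-0.02,0,0,0,0,-0.14,-0.01,0,0,0,0,-0.14,0,0,0,0,0,-0.14,0,0,0,0,0]'

```text
time_s: 18.98
ee_pos: [511.1, -112.8, 79.7]
ee_rot: [-179.8, -0.2, 74.8]
force: [-5.6, 5.6, -0.8]
gripper_width: 19.3
gripper_force: 60.1
```

```bash
python3 st.py;python3 path.py -83.9 -1.1 1.85 -2.5 1.6 20 1.2
```

```text
t 18.9833 cover x,y [-86.    0.4] z 79.7 Fx,Fy,Fz [-6.9  4.  -0.8] [-179.8   -0.2   74.8]
contact y 0.4 gap-to-nominal(neg=deeper) -1.04  N 6.9 T 3.9
y-2.5 n(-1.00,-0.07) y-4.1 n(-0.99,-0.11) y-5.7 n(-0.99,-0.15) y-7.3 n(-0.98,-0.19) y-8.8 n(-0.98,-0.22) 
[ -0.19, 0, 0, 0, 0, 0, -0.2, 0.02, 0, 0, 0, 0, -0.19, 0.03, 0, 0, 0, 0, -0.19, 0.03, 0, 0, 0, 0, -0.18, 0.04, 0, 0, 0, 0 ] cmd [-82.7 -10.6]
y-10.4 n(-0.97,-0.26) y-11.9 n(-0.96,-0.29) y-13.5 n(-0.95,-0.32) y-15.0 n(-0.94,-0.35) y-16.5 n(-0.93,-0.37) 
[ -0.19, 0.04, 0, 0, 0, 0, -0.18, 0.05, 0, 0, 0, 0, -0.18, 0.06, 0, 0, 0, 0, -0.17, 0.06, 0, 0, 0, 0, -0.17, 0.07, 0, 0, 0, 0 ] cmd [-79.9 -19.5]
y-18.0 n(-0.92,-0.39) y-19.5 n(-0.91,-0.42) y-20.9 n(-0.90,-0.43) y-22.3 n(-0.89,-0.45) y-23.8 n(-0.88,-0.47) 
[ -0.17, 0.07, 0, 0, 0, 0, -0.16, 0.07, 0, 0, 0, 0, -0.17, 0.08, 0, 0, 0, 0, -0.15, 0.07, 0, 0, 0, 0, -0.16, 0.08, 0, 0, 0, 0 ] cmd [-76.2 -27.6]
y-25.2 n(-0.88,-0.48) y-26.6 n(-0.87,-0.49) y-28.0 n(-0.87,-0.50) y-29.4 n(-0.86,-0.51) y-30.8 n(-0.86,-0.52) 
[ -0.15, 0.09, 0, 0, 0, 0, -0.15, 0.08, 0, 0, 0, 0, -0.15, 0.08, 0, 0, 0, 0, -0.14, 0.09, 0, 0, 0, 0, -0.15, 0.08, 0, 0, 0, 0 ] cmd [-72. -35.]
```

Emit:
step_arm --plan '[-0.15,-0.02,0,0,0,0,-0.15,0,0,0,0,0,-0.15,0.01,0,0,0,0,-0.15,0.02,0,0,0,0,-0.15,0.02,0,0,0,0]'

```text
time_s: 19.4
ee_pos: [509.5, -121.2, 79.7]
ee_rot: [-179.8, -0.1, 74.9]
force: [-4.4, 3.1, -0.6]
gripper_width: 19.4
gripper_force: 60.0
```

```bash
python3 st.py
```

```text
t 19.4 cover x,y [-85.3  -8.1] z 79.7 Fx,Fy,Fz [-5.1  1.9 -0.6] [-1.798e+02 -1.000e-01  7.490e+01]
contact y -6.5 gap-to-nominal(neg=deeper) -1.05  N 4.7 T 2.7
```

```bash
python3 path.py -83.6 -8.6 1.85 -8.4 1.5 25 1.2
```

```text
y-8.4 n(-0.98,-0.21) y-9.9 n(-0.97,-0.24) y-11.3 n(-0.96,-0.28) y-12.8 n(-0.95,-0.30) y-14.2 n(-0.94,-0.33) 
[ -0.15, 0.08, 0, 0, 0, 0, -0.18, 0.04, 0, 0, 0, 0, -0.17, 0.04, 0, 0, 0, 0, -0.16, 0.05, 0, 0, 0, 0, -0.17, 0.06, 0, 0, 0, 0 ] cmd [-80.9 -16.9]
y-15.6 n(-0.93,-0.36) y-17.0 n(-0.93,-0.38) y-18.4 n(-0.92,-0.40) y-19.8 n(-0.91,-0.42) y-21.1 n(-0.90,-0.44) 
[ -0.16, 0.06, 0, 0, 0, 0, -0.16, 0.06, 0, 0, 0, 0, -0.16, 0.07, 0, 0, 0, 0, -0.15, 0.07, 0, 0, 0, 0, -0.15, 0.07, 0, 0, 0, 0 ] cmd [-77.6 -24.7]
y-22.5 n(-0.89,-0.45) y-23.8 n(-0.88,-0.47) y-25.1 n(-0.88,-0.48) y-26.5 n(-0.87,-0.49) y-27.8 n(-0.87,-0.50) 
[ -0.15, 0.07, 0, 0, 0, 0, -0.14, 0.08, 0, 0, 0, 0, -0.14, 0.07, 0, 0, 0, 0, -0.15, 0.08, 0, 0, 0, 0, -0.13, 0.08, 0, 0, 0, 0 ] cmd [-73.8 -31.8]
y-29.1 n(-0.86,-0.51) y-30.4 n(-0.86,-0.51) y-31.6 n(-0.85,-0.52) y-32.9 n(-0.85,-0.52) y-34.2 n(-0.85,-0.53) 
[ -0.14, 0.08, 0, 0, 0, 0, -0.14, 0.08, 0, 0, 0, 0, -0.13, 0.08, 0, 0, 0, 0, -0.13, 0.08, 0, 0, 0, 0, -0.13, 0.08, 0, 0, 0, 0 ] cmd [-69.8 -38.5]
y-35.5 n(-0.85,-0.53) y-36.7 n(-0.85,-0.53) y-38.0 n(-0.85,-0.53) y-39.3 n(-0.85,-0.53) y-40.6 n(-0.85,-0.53) 
[ -0.13, 0.08, 0, 0, 0, 0, -0.13, 0.08, 0, 0, 0, 0, -0.13, 0.08, 0, 0, 0, 0, -0.12, 0.08, 0, 0, 0, 0, -0.13, 0.08, 0, 0, 0, 0 ] cmd [-65.8 -44.9]
```

Emit:
step_arm --plan '[-0.15,0.07,0,0,0,0,-0.16,0.04,0,0,0,0,-0.17,0.04,0,0,0,0,-0.16,0.05,0,0,0,0,-0.17,0.06,0,0,0,0]'

```text
time_s: 19.82
ee_pos: [509.2, -129.8, 79.5]
ee_rot: [-179.7, -0.0, 74.9]
force: [-5.7, 2.0, -1.0]
gripper_width: 19.3
gripper_force: 60.1
```

```bash
python3 st.py
```

```text
t 19.8167 cover x,y [-83.4 -16.5] z 79.5 Fx,Fy,Fz [-6.   0.4 -1. ] [-179.7   -0.    74.9]
contact y -13.5 gap-to-nominal(neg=deeper) -0.77  N 5.5 T 2.3
```

Emit:
step_arm --plan '[-0.16,0.06,0,0,0,0,-0.16,0.06,0,0,0,0,-0.16,0.07,0,0,0,0,-0.15,0.07,0,0,0,0,-0.15,0.07,0,0,0,0]'

```text
time_s: 20.23
ee_pos: [509.8, -138.0, 79.4]
ee_rot: [-179.6, -0.1, 74.9]
force: [-5.8, 3.2, -1.4]
gripper_width: 19.5
gripper_force: 60.1
```

```bash
python3 st.py
```

```text
t 20.2333 cover x,y [-80.6 -24.3] z 79.4 Fx,Fy,Fz [-6.5  1.6 -1.4] [-1.796e+02 -1.000e-01  7.490e+01]
contact y -20.2 gap-to-nominal(neg=deeper) -0.42  N 5.2 T 4.2
```

Emit:
step_arm --plan '[-0.14,0.09,0,0,0,0,-0.14,0.09,0,0,0,0,-0.14,0.07,0,0,0,0,-0.14,0.08,0,0,0,0,-0.13,0.08,0,0,0,0]'

```text
time_s: 20.65
ee_pos: [511.6, -145.8, 79.2]
ee_rot: [-179.6, -0.0, 74.9]
force: [-7.3, 1.9, -1.2]
gripper_width: 19.6
gripper_force: 60.1
```

```bash
python3 st.py
```

```text
t 20.65 cover x,y [-76.9 -31.3] z 79.2 Fx,Fy,Fz [-7.5 -0.  -1.2] [-179.6   -0.    74.9]
contact y -26.6 gap-to-nominal(neg=deeper) -0.45  N 6.6 T 3.7
```

Emit:
step_arm --plan '[-0.14,0.08,0,0,0,0,-0.14,0.07,0,0,0,0,-0.13,0.08,0,0,0,0,-0.13,0.08,0,0,0,0,-0.13,0.08,0,0,0,0]'

```text
time_s: 21.07
ee_pos: [513.6, -153.8, 79.2]
ee_rot: [-179.6, 0.0, 75.0]
force: [-6.9, 0.6, -1.3]
gripper_width: 19.5
gripper_force: 60.1
```

```bash
python3 st.py
```

```text
t 21.0667 cover x,y [-72.8 -38.5] z 79.2 Fx,Fy,Fz [-6.8 -1.2 -1.3] [-179.6    0.    75. ]
contact y -33.4 gap-to-nominal(neg=deeper) -0.25  N 6.5 T 2.6
```

Emit:
step_arm --plan '[-0.14,0.07,0,0,0,0,-0.14,0.08,0,0,0,0,-0.13,0.08,0,0,0,0,-0.13,0.08,0,0,0,0,-0.13,0.08,0,0,0,0]'

```text
time_s: 21.48
ee_pos: [515.7, -161.1, 79.3]
ee_rot: [-179.6, -0.0, 74.9]
force: [-7.3, 2.4, -0.3]
gripper_width: 19.6
gripper_force: 60.1
```

```bash
python3 st.py; python3 path.py -65.8 -44.8 1.85 -41.7 1.5 30 1.1
```

```text
t 21.4833 cover x,y [-69. -45.] z 79.3 Fx,Fy,Fz [-7.7  0.4 -0.3] [-179.6   -0.    74.9]
contact y -39.8 gap-to-nominal(neg=deeper) -0.10  N 6.3 T 4.5
y-41.7 n(-0.85,-0.53) y-43.0 n(-0.85,-0.52) y-44.3 n(-0.86,-0.52) y-45.5 n(-0.86,-0.51) y-46.8 n(-0.86,-0.50) 
[ -0.12, 0.06, 0, 0, 0, 0, -0.12, 0.08, 0, 0, 0, 0, -0.13, 0.07, 0, 0, 0, 0, -0.12, 0.07, 0, 0, 0, 0, -0.12, 0.08, 0, 0, 0, 0 ] cmd [-62.2 -50.9]
y-48.1 n(-0.87,-0.49) y-49.4 n(-0.88,-0.48) y-50.7 n(-0.88,-0.47) y-52.1 n(-0.89,-0.46) y-53.4 n(-0.90,-0.44) 
[ -0.12, 0.07, 0, 0, 0, 0, -0.13, 0.07, 0, 0, 0, 0, -0.12, 0.06, 0, 0, 0, 0, -0.12, 0.06, 0, 0, 0, 0, -0.12, 0.07, 0, 0, 0, 0 ] cmd [-58.9 -57. ]
y-54.7 n(-0.90,-0.43) y-56.1 n(-0.91,-0.41) y-57.5 n(-0.92,-0.39) y-58.9 n(-0.93,-0.37) y-60.3 n(-0.94,-0.34) 
[ -0.12, 0.05, 0, 0, 0, 0, -0.12, 0.06, 0, 0, 0, 0, -0.12, 0.05, 0, 0, 0, 0, -0.12, 0.05, 0, 0, 0, 0, -0.12, 0.05, 0, 0, 0, 0 ] cmd [-56.3 -63. ]
y-61.7 n(-0.95,-0.32) y-63.1 n(-0.96,-0.29) y-64.5 n(-0.97,-0.26) y-66.0 n(-0.97,-0.23) y-67.4 n(-0.98,-0.19) 
[ -0.12, 0.04, 0, 0, 0, 0, -0.12, 0.04, 0, 0, 0, 0, -0.12, 0.03, 0, 0, 0, 0, -0.12, 0.03, 0, 0, 0, 0, -0.12, 0.03, 0, 0, 0, 0 ] cmd [-54.6 -69. ]
y-68.9 n(-0.99,-0.16) y-70.4 n(-0.99,-0.12) y-71.9 n(-1.00,-0.08) y-73.4 n(-1.00,-0.04) y-74.9 n(-1.00,-0.00) 
[ -0.12, 0.02, 0, 0, 0, 0, -0.12, 0.01, 0, 0, 0, 0, -0.11, 0.01, 0, 0, 0, 0, -0.12, 0.01, 0, 0, 0, 0, -0.12, 0, 0, 0, 0, 0 ] cmd [-54.1 -74.9]
y-76.4 n(-1.00,0.04) y-77.9 n(-1.00,0.08) y-79.4 n(-0.99,0.11) y-80.9 n(-0.99,0.15) y-82.3 n(-0.98,0.19) 
[ -0.12, 0, 0, 0, 0, 0, -0.12, -0, 0, 0, 0, 0, -0.11, -0.01, 0, 0, 0, 0, -0.12, -0.02, 0, 0, 0, 0, -0.12, -0.02, 0, 0, 0, 0 ] cmd [-54.6 -80.8]
```

Emit:
step_arm --plan '[-0.12,0.05,0,0,0,0,-0.12,0.07,0,0,0,0,-0.13,0.07,0,0,0,0,-0.12,0.07,0,0,0,0,-0.12,0.07,0,0,0,0]'

```text
time_s: 21.9
ee_pos: [517.6, -168.0, 79.3]
ee_rot: [-179.7, -0.0, 74.9]
force: [-7.2, 1.1, -1.2]
gripper_width: 19.5
gripper_force: 60.1
```

```bash
python3 st.py
```

```text
t 21.9 cover x,y [-65.4 -51.2] z 79.3 Fx,Fy,Fz [-7.2 -0.8 -1.2] [-179.7   -0.    74.9]
contact y -46.1 gap-to-nominal(neg=deeper) 0.06  N 6.6 T 3.0
```

Emit:
step_arm --plan '[-0.12,0.06,0,0,0,0,-0.13,0.07,0,0,0,0,-0.12,0.06,0,0,0,0,-0.12,0.06,0,0,0,0,-0.12,0.06,0,0,0,0]'

```text
time_s: 22.32
ee_pos: [518.9, -174.3, 79.3]
ee_rot: [-179.6, -0.0, 74.9]
force: [-6.8, 2.6, -0.5]
gripper_width: 19.6
gripper_force: 60.1
```

```bash
python3 st.py
```

```text
t 22.3167 cover x,y [-62.5 -56.9] z 79.3 Fx,Fy,Fz [-7.3  0.8 -0.5] [-179.6   -0.    74.9]
contact y -52.2 gap-to-nominal(neg=deeper) 0.30  N 6.1 T 4.0
```

Emit:
step_arm --plan '[-0.12,0.06,0,0,0,0,-0.12,0.06,0,0,0,0,-0.12,0.05,0,0,0,0,-0.12,0.05,0,0,0,0,-0.12,0.05,0,0,0,0]'

```text
time_s: 22.73
ee_pos: [519.9, -180.5, 79.2]
ee_rot: [-179.6, -0.1, 74.9]
force: [-6.3, 2.5, -0.8]
gripper_width: 19.4
gripper_force: 60.1
```

```bash
python3 st.py
```

```text
t 22.7333 cover x,y [-59.9 -62.7] z 79.2 Fx,Fy,Fz [-6.8  0.8 -0.8] [-1.796e+02 -1.000e-01  7.490e+01]
contact y -58.9 gap-to-nominal(neg=deeper) 0.32  N 6.0 T 3.2
```

Emit:
step_arm --plan '[-0.12,0.05,0,0,0,0,-0.12,0.04,0,0,0,0,-0.12,0.03,0,0,0,0,-0.12,0.03,0,0,0,0,-0.12,0.03,0,0,0,0]'

```text
time_s: 23.15
ee_pos: [520.2, -186.7, 79.2]
ee_rot: [-179.6, -0.1, 74.9]
force: [-5.8, 3.2, -0.5]
gripper_width: 19.4
gripper_force: 60.1
```

```bash
python3 st.py
```

```text
t 23.15 cover x,y [-58.  -68.6] z 79.2 Fx,Fy,Fz [-6.5  1.6 -0.5] [-1.796e+02 -1.000e-01  7.490e+01]
contact y -66.3 gap-to-nominal(neg=deeper) 0.26  N 6.0 T 2.9
```

Emit:
step_arm --plan '[-0.14,0.02,0,0,0,0,-0.14,0.02,0,0,0,0,-0.14,0.01,0,0,0,0,-0.14,0,0,0,0,0,-0.14,0,0,0,0,0]'

```text
time_s: 23.57
ee_pos: [519.4, -193.2, 79.3]
ee_rot: [-179.7, -0.1, 74.9]
force: [-5.3, 4.5, -1.1]
gripper_width: 19.2
gripper_force: 60.1
```

```bash
python3 st.py; python3 path.py -54.4 -76 1.85 -77.5 1.6 18 0.8
```

```text
t 23.5667 cover x,y [-57.1 -75.1] z 79.3 Fx,Fy,Fz [-6.3  3.  -1.1] [-1.797e+02 -1.000e-01  7.490e+01]
contact y -75.1 gap-to-nominal(neg=deeper) 0.09  N 6.3 T 3.0
y-77.5 n(-1.00,0.07) y-79.1 n(-0.99,0.11) y-80.7 n(-0.99,0.15) y-82.3 n(-0.98,0.19) y-83.8 n(-0.98,0.22) 
[ -0.1, -0, 0, 0, 0, 0, -0.12, -0.01, 0, 0, 0, 0, -0.13, -0.02, 0, 0, 0, 0, -0.13, -0.02, 0, 0, 0, 0, -0.12, -0.03, 0, 0, 0, 0 ] cmd [-55.2 -82. ]
y-85.4 n(-0.97,0.26) y-86.9 n(-0.96,0.29) y-88.5 n(-0.95,0.32) y-90.0 n(-0.94,0.35) y-91.5 n(-0.93,0.37) 
[ -0.13, -0.03, 0, 0, 0, 0, -0.13, -0.03, 0, 0, 0, 0, -0.13, -0.05, 0, 0, 0, 0, -0.13, -0.04, 0, 0, 0, 0, -0.13, -0.05, 0, 0, 0, 0 ] cmd [-57.2 -88.5]
y-93.0 n(-0.92,0.39) y-94.5 n(-0.91,0.42) y-95.9 n(-0.90,0.43) y-97.3 n(-0.89,0.45) y-98.8 n(-0.88,0.47) 
[ -0.13, -0.05, 0, 0, 0, 0, -0.13, -0.06, 0, 0, 0, 0, -0.13, -0.06, 0, 0, 0, 0, -0.13, -0.07, 0, 0, 0, 0, -0.13, -0.07, 0, 0, 0, 0 ] cmd [-60.3 -95. ]
y-100.2 n(-0.88,0.48) y-101.6 n(-0.87,0.49) y-103.0 n(-0.87,0.50) 
[ -0.13, -0.07, 0, 0, 0, 0, -0.13, -0.07, 0, 0, 0, 0, -0.13, -0.07, 0, 0, 0, 0 ] cmd [-62.4 -98.9]
```

Emit:
step_arm --plan '[-0.1,0,0,0,0,0,-0.12,-0.01,0,0,0,0,-0.13,-0.02,0,0,0,0,-0.13,-0.02,0,0,0,0,-0.12,-0.03,0,0,0,0]'

```text
time_s: 23.98
ee_pos: [517.6, -198.7, 79.4]
ee_rot: [-179.7, -0.2, 74.9]
force: [-3.4, 5.5, -1.0]
gripper_width: 19.5
gripper_force: 60.0
```

```bash
python3 st.py
```

```text
t 23.9833 cover x,y [-57.4 -80.9] z 79.4 Fx,Fy,Fz [-4.8  4.4 -1. ] [-179.7   -0.2   74.9]
contact y -82.8 gap-to-nominal(neg=deeper) -0.16  N 5.5 T 3.4
```

Emit:
step_arm --plan '[-0.13,-0.02,0,0,0,0,-0.13,-0.03,0,0,0,0,-0.13,-0.04,0,0,0,0,-0.13,-0.04,0,0,0,0,-0.13,-0.05,0,0,0,0]'

```text
time_s: 24.4
ee_pos: [514.6, -204.2, 79.6]
ee_rot: [-179.8, -0.2, 74.9]
force: [-3.4, 5.5, -1.0]
gripper_width: 19.6
gripper_force: 60.0
```

```bash
python3 st.py
```

```text
t 24.4 cover x,y [-58.9 -87. ] z 79.6 Fx,Fy,Fz [-4.7  4.4 -1. ] [-179.8   -0.2   74.9]
contact y -90.3 gap-to-nominal(neg=deeper) -0.45  N 6.0 T 2.5
```

Emit:
step_arm --plan '[-0.13,-0.05,0,0,0,0,-0.13,-0.06,0,0,0,0,-0.13,-0.06,0,0,0,0,-0.13,-0.07,0,0,0,0,-0.13,-0.07,0,0,0,0]'

```text
time_s: 24.82
ee_pos: [510.5, -209.6, 79.7]
ee_rot: [-179.9, -0.2, 74.9]
force: [-2.4, 5.9, -0.8]
gripper_width: 19.4
gripper_force: 60.0
```

```bash
python3 st.py
```

```text
t 24.8167 cover x,y [-61.5 -93.2] z 79.7 Fx,Fy,Fz [-3.8  5.1 -0.8] [-179.9   -0.2   74.9]
contact y -97.4 gap-to-nominal(neg=deeper) -0.67  N 5.7 T 2.9
```

Emit:
step_arm --plan '[-0.13,-0.07,0,0,0,0,-0.13,-0.07,0,0,0,0,-0.13,-0.07,0,0,0,0]'

```text
time_s: 25.07
ee_pos: [507.5, -212.9, 79.8]
ee_rot: [-179.9, -0.2, 74.9]
force: [-4.0, 6.2, -1.4]
gripper_width: 19.4
gripper_force: 60.0
```

```bash
python3 st.py
```

```text
t 25.0667 cover x,y [-63.5 -97.2] z 79.8 Fx,Fy,Fz [-5.5  5.  -1.4] [-179.9   -0.2   74.9]
contact y -101.7 gap-to-nominal(neg=deeper) -0.76  N 7.2 T 1.7
```

Right end reached (contact y ≈ −100). I'll back off, rise and check all the catches and the stick's seat in the grip.

Emit:
step_arm --plan '[0.2,-0.6,0,0,0,0,0.2,-1.5,0,0,0,0,0,-1,0,0,0,0,0,0,-2.9,0,0,0,0,0,-2.9,0,0,0]'

```text
time_s: 25.48
ee_pos: [478.1, -202.9, 138.0]
ee_rot: [-179.9, 0.0, 74.9]
force: [1.3, 0.1, 0.8]
gripper_width: 19.4
gripper_force: 60.0
```

Emit:
step_arm --plan '[-1.5,0,-2.9,0,0,0,-1.5,0,-2.9,0,0,0,0,0,0,0,0,0,0,0,0,0,0,0,0,0,0,0,0,0]'

```text
time_s: 25.9
ee_pos: [471.1, -231.9, 195.8]
ee_rot: [180.0, -0.0, 74.9]
force: [-0.7, 0.6, -0.8]
gripper_width: 19.9
gripper_force: 60.0
```

```bash
python3 st.py
python3 - <<'E'
from h import *
f=viewer.grab_frame('wrist'); np.save('w6.npy',f,allow_pickle=True); im=f['img']; save('w6.png',im); save('c6.png',cv2.resize(im[20:250,180:380],None,fx=2.6,fy=2.6,interpolation=cv2.INTER_CUBIC))
for n in('stick_tip','stick'):
  for r in viewer.pinpoint(n,f)[:2]: print(n,r['score'],r['location'])
s=sensors.state();p=np.array(s['ee_pos']); print(proj(f,p-[0,0,67.2]),proj(f,p-[0,0,31]))
E
```

```text
t 25.9 cover x,y [ -93.7 -124.9] z 195.8 Fx,Fy,Fz [-0.8  0.4 -0.8] [180.   -0.   74.9]
contact y -110.0 gap-to-nominal(neg=deeper) 26.48  N 0.9 T -0.1
stick_tip 0.92 [254.2, 193.2]
stick_tip 0.68 [407.9, 225.9]
stick 0.94 [251.6, 193.5]
[254.46296342 195.76068977] [254.54643329 207.36296046]
```

View pics/c6.png

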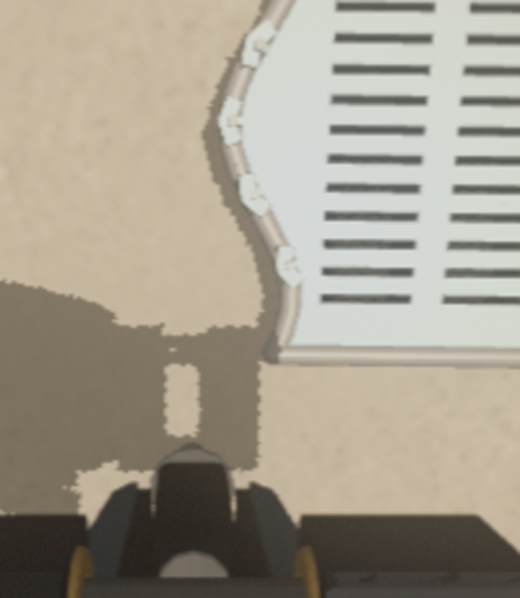

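Run:
```python
from h import *
a=np.load('w3.npy',allow_pickle=True).item()['img'];b=np.load('w6.npy',allow_pickle=True).item()['img']
col=slice(248,261)
for n,im in(('w3',a),('w6',b)):
    print(n,'rows185-250',im[185:250,col].mean(axis=(1,2)).round().astype(int).tolist())
for n,im in(('w3',a),('w6',b)):
    print(n,'cols r215',im[212:218,225:285].mean(axis=(0,2)).round().astype(int).tolist())
def up(p): return cv2.resize(np.hstack([x[180:250,215:295] for x in (a,b)]),None,fx=4.8,fy=4.8,interpolation=cv2.INTER_CUBIC)
save('c7.png',up(0))
for d in (38,35,-27,-31,-67):   # height relative to TCP, px per mm shift along tool x
    f=np.load('w6.npy',allow_pickle=True).item();s=np.array([471.1,-231.9,195.8+d]);t=np.array([np.cos(np.radians(75)),np.sin(np.radians(75)),0])
    print(d,proj(f,s),proj(f,s+t)-proj(f,s))
```

```text
w3 rows185-250 [147, 125, 114, 113, 113, 113, 112, 112, 107, 98, 96, 107, 110, 110, 106, 64, 51, 50, 49, 48, 48, 48, 48, 47, 47, 46, 46, 46, 45, 45, 44, 44, 44, 44, 43, 43, 43, 42, 42, 41, 41, 41, 41, 41, 41, 41, 47, 68, 90, 104, 107, 107, 107, 107, 107, 107, 103, 63, 52, 53, 56, 59, 58, 59, 60]
w6 rows185-250 [155, 148, 138, 118, 112, 104, 96, 93, 99, 107, 109, 107, 91, 58, 49, 48, 48, 47, 47, 46, 46, 46, 45, 45, 44, 44, 43, 43, 43, 42, 42, 41, 41, 41, 41, 40, 40, 39, 39, 39, 39, 38, 39, 40, 40, 40, 43, 62, 84, 101, 106, 106, 106, 106, 106, 106, 102, 62, 50, 52, 55, 59, 58, 59, 60]
w3 cols r215 [56, 55, 55, 55, 55, 53, 49, 44, 44, 43, 43, 43, 70, 140, 141, 86, 48, 42, 43, 43, 43, 43, 43, 44, 44, 44, 44, 45, 44, 44, 45, 45, 45, 46, 46, 46, 46, 47, 48, 47, 47, 47, 48, 51, 62, 62, 53, 51, 51, 52, 52, 53, 57, 60, 63, 63, 64, 64, 64, 65]
w6 cols r215 [53, 53, 53, 54, 53, 51, 46, 42, 41, 41, 41, 40, 47, 77, 73, 45, 40, 40, 40, 41, 41, 41, 41, 41, 41, 42, 41, 42, 42, 42, 43, 42, 43, 44, 43, 43, 44, 44, 45, 45, 45, 46, 47, 70, 124, 116, 63, 49, 49, 50, 50, 52, 56, 60, 62, 62, 63, 62, 63, 63]
38 [255.8428523  244.99221369] [-7.14292473e-04 -1.65952867e+00]
35 [255.80888998 242.78521826] [-7.50463075e-04 -1.63343977e+00]
-27 [255.3035894  209.94337116] [-1.08448388e-03 -1.23205489e+00]
-31 [255.28010147 208.41652593] [-1.09066081e-03 -1.21279128e+00]
-67 [255.09977509 196.69356418] [-0.00111025 -1.06309159]
```

View pics/c7.png

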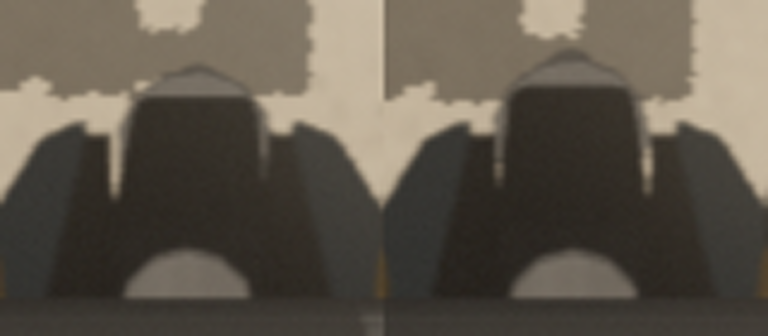

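Wrist crops before (left) and after (right): all five catches now lie flush along the rim. In the grip the stick has tilted about 0.03 rad, its tip about 2.5 mm towards tool +x. Going back to the stand, I'll turn the tool to set it upright again.

Emit:
step_arm --plan '[3.7,0.2,0,0,0,0,3.7,0.2,0,0,0,0,3.7,0.2,0,0,0,0,3.7,0.2,0,0,0,0,3.7,0.2,0,0,0,0]'

```text
time_s: 26.47
ee_pos: [528.9, -53.8, 195.1]
ee_rot: [-179.9, 0.0, 74.9]
force: [0.8, 0.1, -0.2]
gripper_width: 19.6
gripper_force: 60.0
```

Emit:
step_arm --plan '[3.7,0.2,0,0,0,0,3.7,0.2,0,0,0,0,3.7,0.2,0,0,0,0,3.7,0.2,0,0,0,0,3.7,0.22,0,0,0,0]'

```text
time_s: 26.88
ee_pos: [586.7, 122.4, 194.9]
ee_rot: [-179.9, 0.1, 75.0]
force: [1.6, -0.7, -0.9]
gripper_width: 19.5
gripper_force: 60.0
```

Emit:
step_arm --plan '[2.5,0.15,0,0,0,0,1.1,0.05,0,0,0,0,0,0,0,0,-0.03,0,0,0,0,0,0,0,0,0,0,0,0,0]'

```text
time_s: 27.3
ee_pos: [597.7, 154.3, 195.3]
ee_rot: [-179.9, 1.8, 75.0]
force: [-1.1, -0.1, -1.2]
gripper_width: 19.2
gripper_force: 60.0
```

```bash
cat > chk.py <<'E'
from h import *
s=sensors.state();p=np.array(s['ee_pos']);print(s['time_s'],np.round(p,1),np.round(s['ee_rot'],2),np.round(s['force'],1))
d=np.array([597.7,155.3])-p[:2];c,sn=np.cos(np.radians(75)),np.sin(np.radians(75));print('to go tool x,y',np.round([c*d[0]+sn*d[1],sn*d[0]-c*d[1]],1))
f=viewer.grab_frame('wrist')
for r in viewer.pinpoint('stick_tip',f)[:2]: 
    q=onz(f,r['location'],p[2]-67.2); d=q[:2]-p[:2]; print('tip',round(r['score'],2),np.round(r['location'],1),'offset tool x,y',np.round([c*d[0]+sn*d[1],sn*d[0]-c*d[1]],1))
for r in viewer.pinpoint('stand',f)[:2]: print('stand',r['score'],onz(f,r['location'],0))
np.save('w7.npy',f,allow_pickle=True)
E
python3 chk.py
python3 - <<'E'
import sys; sys.path.insert(0,'.')
from h import *
f=np.load('w3.npy',allow_pickle=True).item();p=np.array([493.4,-226.1,196.])
c,sn=np.cos(np.radians(77)),np.sin(np.radians(77))
q=onz(f,(253.4,195.8),p[2]-67.2);d=q[:2]-p[:2];print('w3 offset',c*d[0]+sn*d[1],sn*d[0]-c*d[1])
E
```

```text
27.3 [597.7 154.3 195.3] [-179.92    1.76   74.98] [-1.1 -0.1 -1.2]
to go tool x,y [ 0.9 -0.3]
tip 0.93 [254.1 197.3] offset tool x,y [-2.7 -1. ]
tip 0.75 [188.1 140.9] offset tool x,y [ 48.1 -58. ]
stand 0.56 [596.80925914 153.02554355   0.        ]
w3 offset 0.8631726285680934 -1.6450040875971381
```

Emit:
step_arm --plan '[0.06,0,2,0,0,0,0.06,0,2,0,0,0,0.06,0,2,0,0,0,0,0,0,0,0,0,0,0,0,0,0,0]'

```text
time_s: 27.87
ee_pos: [597.6, 153.5, 135.8]
ee_rot: [-179.9, 1.8, 74.9]
force: [-0.2, 0.1, -1.3]
gripper_width: 19.9
gripper_force: 60.0
```

```bash
python3 chk.py
python3 - <<'E'
from h import *
f=np.load('w7.npy',allow_pickle=True).item(); save('c8.png',cv2.resize(f['img'][90:260,155:355],None,fx=3.5,fy=3.5,interpolation=cv2.INTER_CUBIC))
print('r',f['img'][185:250,248:261].mean(axis=(1,2)).round().astype(int).tolist())
p=sensors.state()['ee_pos']; print([np.round(proj(f,q),1).tolist() for q in ([555.2,136.1,38],[578.4,195.5,38],[638.7,175.2,38],[618.3,114.5,38],[597.6,155.3,38],[597.6,155.3,p[2]-67])])
E
```

```text
27.8667 [597.6 153.5 135.8] [-179.89    1.77   74.88] [-0.2  0.1 -1.3]
to go tool x,y [ 1.7 -0.4]
tip 0.98 [170.6 145.7] offset tool x,y [ 44.1 -73.4]
tip 0.79 [315.  101.5] offset tool x,y [80.4 49.8]
stand 0.92 [596.56014897 155.91837393   0.        ]
r [115, 116, 117, 122, 129, 133, 131, 125, 118, 117, 117, 115, 99, 67, 58, 57, 57, 56, 56, 55, 55, 55, 54, 53, 52, 52, 52, 51, 51, 50, 49, 49, 48, 49, 47, 47, 47, 46, 46, 45, 45, 45, 45, 45, 45, 45, 49, 69, 92, 108, 113, 113, 113, 113, 113, 113, 109, 67, 56, 57, 60, 64, 62, 64, 65]
[[220.1, 212.0], [225.0, 150.7], [290.0, 154.7], [284.2, 216.0], [254.7, 184.3], [254.7, 193.3]]
```

View pics/c8.png

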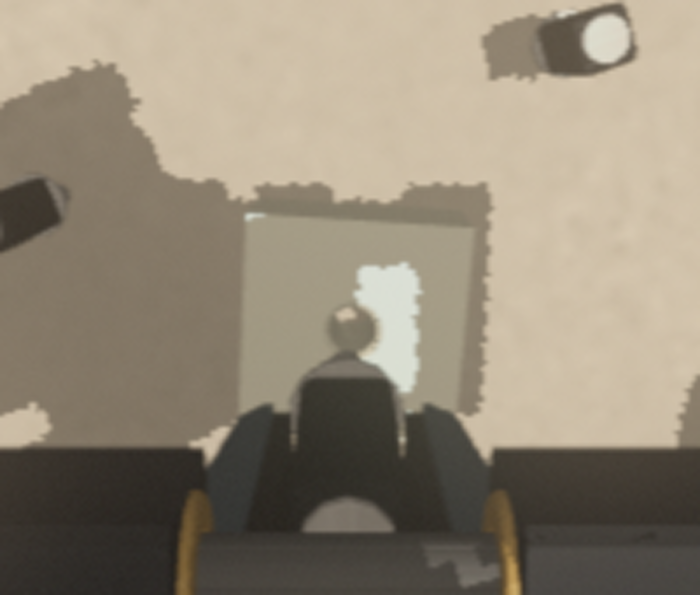

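Wrist crop: the hole's at crop (352,328), px (255.6,183.7), within 1 mm of my estimate. Align and lower.

Emit:
step_arm --plan '[0.24,0.02,1.3,0,0,0,0.04,0,1.3,0,0,0,0,0,0,0,0,0,0,0,0,0,0,0]'

```text
time_s: 28.35
ee_pos: [599.2, 156.3, 110.8]
ee_rot: [180.0, 1.7, 74.9]
force: [0.3, 0.2, -0.4]
gripper_width: 19.4
gripper_force: 60.0
```

Run:
```python
from h import *
s=sensors.state();p=np.array(s['ee_pos']);print(s['time_s'],np.round(p,1),np.round(s['ee_rot'],2),np.round(s['force'],1))
f=np.load('w7.npy',allow_pickle=True).item(); print('hole',onz(f,(255.6,183.7),38))
```

```text
28.35 [599.2 156.3 110.8] [179.97   1.7   74.93] [ 0.3  0.2 -0.4]
hole [598.6082236  155.69574284  38.        ]
```

Emit:
step_arm --plan '[0,0,0,0,0,0,0,0,0,0,0,0]'

```text
time_s: 28.52
ee_pos: [599.8, 156.5, 111.5]
ee_rot: [179.9, 1.6, 74.9]
force: [0.5, 0.8, -1.2]
gripper_width: 19.5
gripper_force: 60.0
```

Emit:
step_arm --plan '[-0.1,-0.05,0,0,0,0,0,0,0,0,0,0,0,0,0,0,0,0]'

```text
time_s: 28.77
ee_pos: [598.4, 155.4, 110.6]
ee_rot: [180.0, 1.7, 74.9]
force: [-0.1, 0.6, -1.4]
gripper_width: 19.4
gripper_force: 60.0
```

Run:
```python
from h import *
s=sensors.state();print({k:np.round(v,2).tolist() for k,v in s.items()})
```

```text
{'time_s': 28.77, 'qpos': [14.35, 26.14, 90.22, -1.66, 64.45, 30.15], 'qvel': [-0.0, 0.23, 0.17, -0.1, -0.05, -0.04], 'effort': [-0.02, -47.51, -21.96, -0.03, 0.06, -0.0], 'ee_pos': [598.37, 155.43, 110.61], 'ee_rot': [179.97, 1.7, 74.93], 'force': [-0.13, 0.57, -1.36], 'torque': [-0.09, 0.07, 0.04], 'gripper_force': 59.99, 'gripper_width': 19.39}
```

Emit:
step_arm --plan '[-0.04,0,0.4,0,0,0,0.01,0,0.4,0,0,0,0.01,0,0.4,0,0,0,0.01,0,0.4,0,0,0,0,0,0,0,0,0]'

```text
time_s: 29.18
ee_pos: [597.7, 154.7, 92.9]
ee_rot: [-179.9, 1.8, 74.9]
force: [0.4, -0.3, -0.9]
gripper_width: 19.4
gripper_force: 60.0
```

```bash
python3 chk.py|head -2
```

```text
29.1833 [597.7 154.7  92.9] [-179.94    1.76   74.94] [ 0.4 -0.3 -0.9]
to go tool x,y [ 0.5 -0.2]
```

Emit:
step_arm --plan '[0.02,0,0.5,0,0,0,0.02,0,0.5,0,0,0,0.01,0,0.4,0,0,0,0.01,0,0.4,0,0,0,0,0,0,0,0,0]'

```text
time_s: 29.75
ee_pos: [597.7, 154.8, 75.0]
ee_rot: [-179.9, 1.8, 74.9]
force: [-0.2, -0.1, -1.4]
gripper_width: 20.1
gripper_force: 60.0
```

```bash
python3 chk.py|head -2
```

```text
29.75 [597.7 154.8  75. ] [-179.94    1.76   74.94] [-0.2 -0.1 -1.4]
to go tool x,y [ 0.5 -0.2]
```

Emit:
step_arm --plan '[0.01,0,0.2,0,0,0,0,0,0.15,0,0,0,0,0,0.1,0,0,0,0,0,0.1,0,0,0,0,0,0,0,0,0]'

```text
time_s: 30.32
ee_pos: [597.9, 154.9, 70.4]
ee_rot: [-180.0, 1.7, 74.9]
force: [0.4, 0.4, -1.8]
gripper_width: 19.7
gripper_force: 60.0
```

Emit:
step_arm --plan '[0,0,0.1,0,0,0,0,0,0.1,0,0,0,0,0,0,0,0,0]'

```text
time_s: 30.57
ee_pos: [598.2, 154.9, 69.1]
ee_rot: [180.0, 1.7, 74.9]
force: [-0.7, -0.4, 2.5]
gripper_width: 19.4
gripper_force: 60.0
```

Seated: the collar is pressing at z 69 with about +3 N. Let go.

Emit:
step_arm --plan '[0,0,0,0,0,0,0,0,0,0,0,0,0,0,0,0,0,0,0,0,0,0,0,0,0,0,0,0,0,0]' --hand 6.5

```text
time_s: 30.98
ee_pos: [598.1, 154.9, 68.6]
ee_rot: [-180.0, 1.7, 74.9]
force: [0.5, -0.8, -0.5]
gripper_width: 50.0
gripper_force: 0.0
```

Emit:
step_arm --plan '[0,0,0,0,0,0,0,0,0,0,0,0,0,0,0,0,0,0,0,0,0,0,0,0,0,0,0,0,0,0]'

```text
time_s: 31.4
ee_pos: [598.1, 154.9, 68.7]
ee_rot: [180.0, 1.7, 74.9]
force: [0.9, -0.6, -0.7]
gripper_width: 64.6
gripper_force: 0.0
```

Emit:
step_arm --plan '[-0.04,0,-1.5,0,0,0,-0.09,0,-3,0,0,0,-0.09,0,-3,0,0,0,-0.09,0,-3,0,0,0,-0.09,0,-3,0,0,0]'

```text
time_s: 31.82
ee_pos: [597.8, 154.8, 205.2]
ee_rot: [-180.0, 1.7, 74.9]
force: [-0.2, -0.3, -0.3]
gripper_width: 64.8
gripper_force: 0.0
```

Emit:
step_arm --plan '[-4,0,0,0,0,0,-4,0,0,0,0,0,-2,0,0,0,0,0,0,0,0,0,0,0,0,0,0,0,0,0]'

```text
time_s: 32.23
ee_pos: [572.0, 57.7, 207.1]
ee_rot: [180.0, 1.7, 74.8]
force: [-0.4, 0.4, 0.1]
gripper_width: 65.1
gripper_force: 0.0
```

```bash
python3 w.py w9
python3 - <<'E'
from h import *
f=np.load('w9.npy',allow_pickle=True).item(); print(proj(f,(598.6,155.7,107)))
save('c9.png',f['img'][0:300,60:460])
E
```

```text
32.2333 [572.   57.7 207.1] [180.    1.7  74.8] [-0.4  0.4  0.1]
[590.22934926 128.78258323 393.28457332] [164.25  -0.   -15.21]
  edge_mid 0.67 [242.6, 294.8] [507.4, -113.7, 30.0]
  edge_left 0.65 [258.3, 234.3] [553.6, -28.4, 30.0]
  edge_left 0.25 [244.2, 295.6] [509.2, -115.6, 30.0]
  drip_tray 0.87 [296.8, 281.0] [587.7, -132.0, 0.0]
  stick 0.9 [252.8, 86.6] [596.5, 157.4, 2.0]
  stick 0.88 [306.0, 17.2] [678.3, 215.9, 2.0]
  stick 0.65 [182.6, 57.9] [521.5, 212.4, 2.0]
  stand 0.67 [255.8, 88.1] [599.8, 154.8, 0.0]
  mug_b 0.75 [370.9, 130.7] [733.2, 63.3, 0.0]
[255.0453165   78.83830678]
```

View pics/c9.png

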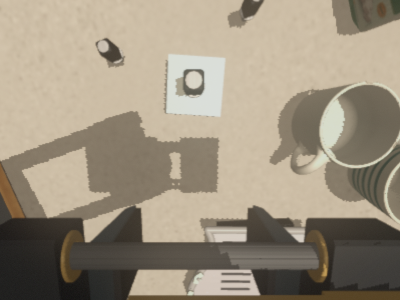

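The final crop shows the stick upright in its stand, cap at crop (194,78), with the look-alikes and mug where they were. Handing in.

```bash
python3 -c "
from workcell import env
print(env.job_done())"
```

```text
the job is handed in; nothing more can be done
None
```

The pin ran along the whole edge at about 5–7 N square to it (peak total reading about 9 N). All five catches look flush in the pictures, and the stick is back upright in its stand, released, at 32 s. I viewed 11 pictures, one over the limit of 10.

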